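Unlock the shielded test box and hold its lid just below balance

TASK

Unlock the shielded test box: take the square-socket wing key from its wooden block, push it fully down onto the square latch spindle on the lid, turn it anticlockwise (seen from above) as far as it goes, and leave it there. Then grip the lid's bar handle, raise the lid clearly past its balance point, where its new gas struts begin to push it up, and without letting it fly open ease it back to just below that point, so that its weight rests in your grip again. Finish still holding it there by the handle, motionless, so that I can trim the strut pressure, and leave the other things on the bench where they are.

Things in the scene. Friction and masses are not known exactly. Their poses are not given: they have to be found in the camera images.
- case: bare aluminium shielded test box, fixed to the bench: base 206 mm deep (x), 300 mm wide (y), 80 mm tall, origin under its centre; front with connectors faces -x (the robot). The lid covers it, its top 115 mm above the bench. A gas strut stands outside each side wall (12 mm off it).
- lid_hinge (a point): middle of the lid's hinge line, at the back top edge of the base (103 mm behind the case's origin, 80 mm up); the line runs along the case's y.
- lid (a joint): lid opening, rad: 0 shut, 1.25 stop; front edge rises. Lid 206 x 300 x 35 mm, 2 kg, blocked at 0.03 until the latch is free. Two gas struts carry and damp it: with the key on, it balances at 0.75 (43 degrees); below that it falls shut, above it the struts push it up. At the handle it needs about 5.5 N up at 0, falling evenly to none at 0.75, then about 0.8 N down per further 0.1 rad.
- lid_handle: round steel bow handle on the lid's front face: bar 12 mm thick, along y, 100 mm between its two posts, 50 mm out from the lid. Origin at the middle of the bar; turns with the lid (axes as the case's when shut). Shut, the bar is 256 mm in front of the hinge line and 17.5 mm above it (97.5 mm above the bench).
- spindle (a point): seat of the key: on the axis of the square latch spindle, on its round 38 mm steel seat on the lid, 119 mm above the bench. z is along the spindle, x and y are square to its flats and turn with it. The spindle is 10 mm square, 18 mm tall above this point, the last 5 mm tapering to 6 mm. It is 38 mm behind the lid's front edge, 100 mm to the -y side (robot's right) of the lid's middle.
- latch (a joint): turn of the latch spindle, rad; 0 locked, grows anticlockwise seen from above, stop at 1.4 fully released. The cam under the lid is clear of its keeper from about 1.0. It starts between 0 and 0.12 and stays where it is left (friction 0.08 N m).
- key: wing key, 110 g: stem 20 mm square, 42 mm tall, with a square bore 11.2 mm wide, 26 mm deep, open below; on it a black wing 12 mm thick (x), 60 mm long (y), 34 mm tall. Origin: centre of the stem's bottom; bore flats square to x and y, so it fits in any of four quarter turns. Fully home, its origin is at point spindle. Grip it across the 12 mm, about 66 mm above the origin.
- key_block: fixed beech block, 70 x 100 x 32 mm, origin under its centre. The key stands upright in its middle well, 25.5 mm square and 20 mm deep, so the key's bottom is 12 mm above the bench; two small empty holes beside it.
- parts_bin: empty black open parts bin, 100 x 120 x 45 mm, origin under its centre; leave alone.
- meter: blue handheld meter lying face up, 150 x 78 x 30 mm, origin under its centre; leave alone.
- screwdriver: green-handled screwdriver, 190 mm, lying on the bench in front of the box; leave alone.
- flux_bottle: small white bottle, 42 mm across, 100 mm tall, origin under its centre; leave alone.
There are look-alikes about, which are no part of the job. What is meant by the key is not orange or turquoise, and is the smaller of those in its own colour.

How it is judged:
By the outcome, as a careful person would: the job done as asked, in the order asked, and still so for the second after the job is handed in, while the arm keeps its last pose, push and grip.
It also fails if it takes over 72 s, if anything falls off the work surface, if the arm or the gripper's body presses on something with over 40 N, if the wrist force passes 120 N, or if a joint passes its speed limit or range.

ROBOT

A 7-joint arm with a two-finger parallel gripper is mounted at the origin on the work surface. World frame = base frame: x ahead of the robot, y to its left, z up, the work surface at z = 0. Lengths are in mm, angles in rad, forces in N, time in s.
With the tool pointing down it reaches from about 400 to 850 mm from the base axis. Payload 10.4 kg.
Tool frame: the origin (TCP) lies at the very end of the fingers, on their centre line; the grasp point (between the pads) lies 19 mm behind it; z points along the fingers, y is the line along which they close (so a half turn about z gives the same grasp; the last joint's range is limited). The gripper opens to 85 mm and grips with 20 to 120 N. Pads are 22 mm wide; open, the fingers measure 114 mm over their backs; the gripper's body (76 mm by 85 mm) begins 54 mm behind the grasp point. The pads swing forward as they close: fully open they stand 13 mm farther back than shut.
Start: joints at [1.273, 0.332, -0.065, 1.46, 0.022, 1.35, -0.088], TCP at [169.618, -601.565, 231.338] pointing down, gripper open.
Joint ranges: [-2.6, 2.6], [-0.5, 2.12], [-1.47, 1.34], [0.16, 2.42], [-1.27, 4.41], [0.06, 2.06], [-2.6, 2.6]. Speed limits (rad/s): [2.22, 2.22, 2.79, 2.79, 3.14, 3.14, 3.14].

INTERFACE

Orientations are given as a 3x3 rotation matrix whose columns are the frame's x, y, z axes.
In Python, from cell import r gives the robot as it stands.
- The arm moves only by the shell command python3 -m crank 'ROWS' [FORCE]. ROWS is JSON, a list of rows, each an object with "linear": the shift along the tool's x, y, z scaled (see below), a list of three; "angular": the turn, a rotation vector about the tool's x, y, z scaled (see below), a list of three; "claw": the opening, from 0 (shut) to 1 (fully open). A call has 1 to 12 rows; each row shifts and turns the commanded pose from where the row before left it, along the tool's axes as they then stand; what a row does not reach is not made up. The controller multiplies each number of a shift by 50 mm and each number of a turn by pi/2 rad. A row lasts 1/8 s, in which the tool goes at most 62.5 mm and 10.7 degrees, less where a joint would pass 70% of its speed; a pose out of reach is approached as far as the arm can. A call with a number of a shift or a turn outside -1 to 1 is refused whole. A call with a gripper value outside its range is refused whole. The fingers move at their own pace and stop on an object; FORCE is the grip in N (left out, the last holds). Time passes only in rows, so rows that do not move let the fingers close. It gives the time, the measured TCP pose, the force, the opening and the grip force at its end, in the units of the state.
- r.read_state(): the state, without advancing time (a new reading comes with each control period).
- r.snapshot(name): name is "side" or "top"; returns a dict with "img" (420x560x3 uint8, blue, green, red), "intrinsics" (3x3 intrinsics, pixels), "cam_to_world" (4x4, takes a point from camera to world coordinates). Camera axes: x right, y down, z forward; pixel columns grow to the right and rows downward; lengths in mm; the calibration is good to about 2 mm. A picture is of the moment at which its call begins. There is no depth.
- r.close_job(): hands the job in; it is judged then, once.
The state is a dict: "time": time; "joint_positions": joint angles; "joint_vel": joint speeds; "tau": joint torques, N m; "position": TCP position; "tool_rot": TCP orientation; "force": force on the tool from outside, world axes, zero at the start; "wrist_torque": the same for the moment, N m; "finger_gap": opening from 0.0 (shut) to 1.0 (fully open); "grasp_force": force on a finger pad.
Only numpy, scipy, OpenCV 4.12 (cv2) and the standard library are available. Lean on these libraries where they do the work, as an engineer would, in place of code of your own. Each camera call takes 0.05 s, during which the arm holds its last target. There are 200 camera calls.

## Working session

There is one attempt and no reset: what is moved stays moved. The work goes in short steps, Python scripts to look and compute and a shell command to move; the robot and the scene stay as the last step left them, time stands still between calls to the robot, and variables do not carry over. Pictures are saved under pics/ and viewed, at most 10 in all, crops included, and the job is handed in when it is done.

```bash
mkdir -p pics; ls
python3 - <<'E'
from cell import r
import cv2,numpy as np
np.set_printoptions(precision=2,suppress=True)
for n in("side","top"):
    s=r.snapshot(n); cv2.imwrite(f"pics/{n}0.png",s["img"]); print(n,np.array(s["intrinsics"]),np.array(s["cam_to_world"]))
s=r.read_state();print(s)
E
```

```text
pics
side [[497.37   0.   287.4 ]
 [  0.   497.37 207.86]
 [  0.     0.     1.  ]] [[   0.98   -0.11    0.14  359.31]
 [  -0.18   -0.64    0.74 -894.12]
 [   0.01   -0.76   -0.65  886.79]
 [   0.      0.      0.      1.  ]]
top [[463.51   0.   285.06]
 [  0.   463.51 208.91]
 [  0.     0.     1.  ]] [[   0.02   -0.97    0.23  284.59]
 [  -1.     -0.02    0.      4.32]
 [   0.     -0.23   -0.97 1174.33]
 [   0.      0.      0.      1.  ]]
{'time': 0.1, 'joint_positions': array([ 1.27,  0.33, -0.06,  1.46,  0.02,  1.35, -0.09]), 'joint_vel': array([ 0., -0., -0., -0., -0., -0.,  0.]), 'tau': array([  0.  , -62.68,   0.05, -39.24,   0.02,   0.01,  -0.  ]), 'position': array([ 169.47, -601.23,  230.59]), 'tool_rot': array([[ 0.96,  0.27, -0.  ],
       [ 0.27, -0.96,  0.  ],
       [-0.  , -0.  , -1.  ]]), 'force': array([ 0.49,  0.06, -0.48]), 'wrist_torque': array([ 0.01, -0.01,  0.02]), 'grasp_force': 0.0, 'finger_gap': 0.9978634566841114}
```

View pics/top0.png

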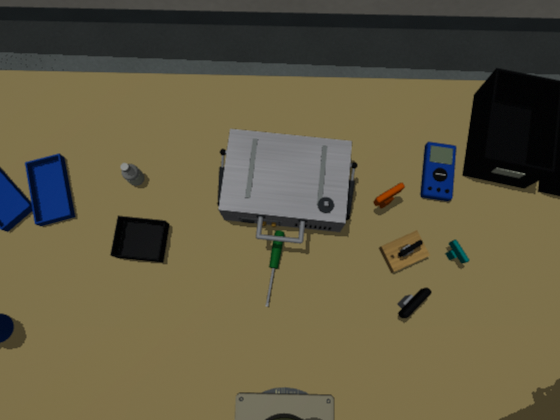

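View pics/side0.png

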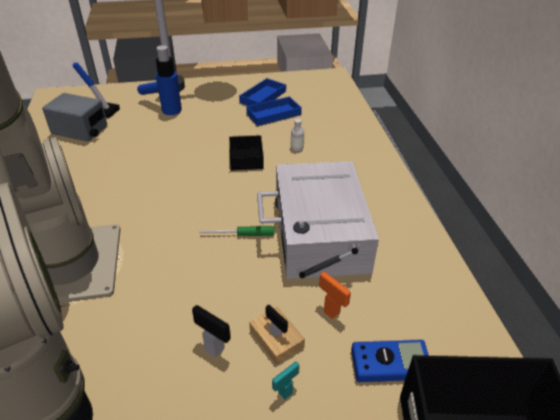

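Top view: the candidates for the key are orange (390,194), turquoise (458,251), large black (415,303) and the smaller black one in the block (410,248). By the description it is the one in the block. The spindle seat is at (326,205) and the handle bar at (280,239). I'll check with close crops.

Run:
```python
import cv2,numpy as np
t=cv2.imread("pics/top0.png");s=cv2.imread("pics/side0.png")
c=lambda im,x,y,w,h:cv2.resize(im[y:y+h,x:x+w],(400,300),interpolation=cv2.INTER_CUBIC)
o=np.vstack([np.hstack([c(t,370,220,80,60),c(s,240,295,80,60)]),np.hstack([c(t,290,175,80,60),c(s,260,195,80,60)])])
o=np.clip(o.astype(float)*1.5,0,255).astype(np.uint8)
cv2.imwrite("pics/crop0.png",o)
```

```text
(no output)
```

View pics/crop0.png

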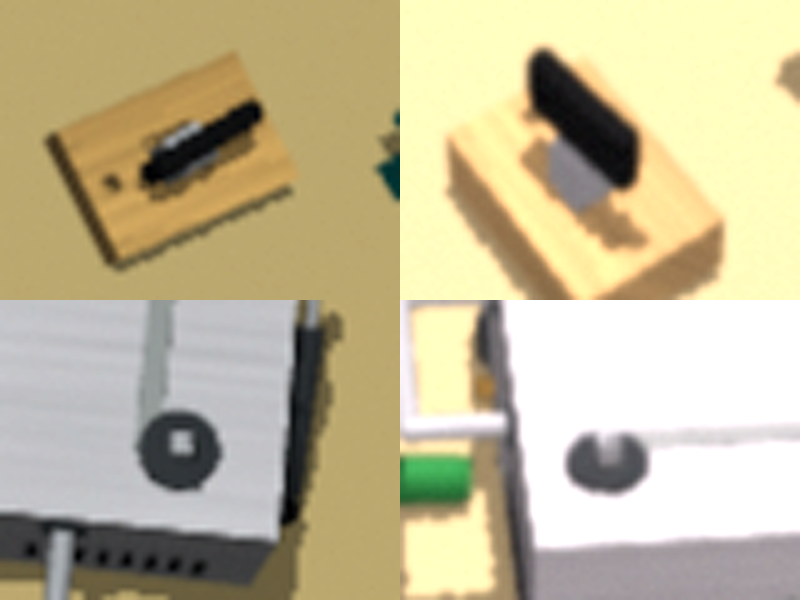

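The crop confirms it: the small black wing key stands in the beech block, and the round dark seat with its bright spindle is on the lid. Now I'll measure.

```bash
cat > h.py <<'E'
import cv2,numpy as np
from cell import r
np.set_printoptions(precision=3,suppress=True)
def ray(s,uv):
    K=np.array(s["intrinsics"]);T=np.array(s["cam_to_world"])
    d=T[:3,:3]@np.linalg.solve(K,[uv[0],uv[1],1.]);return T[:3,3],d/np.linalg.norm(d)
def plane(s,uv,z):
    o,d=ray(s,uv);return o+d*(z-o[2])/d[2]
def tri(s1,p1,s2,p2):
    (a,d),(b,e)=ray(s1,p1),ray(s2,p2)
    t=np.linalg.lstsq(np.c_[d,-e],b-a,rcond=None)[0]
    P,Q=a+t[0]*d,b+t[1]*e;return (P+Q)/2,np.linalg.norm(P-Q)
def blob(s,box,f):
    """largest component of mask f(img) in box x0,y0,x1,y1 -> contour (full-image px), centroid"""
    x0,y0,x1,y1=box;m=f(s["img"][y0:y1,x0:x1].astype(int)).astype(np.uint8)
    c=max(cv2.findContours(m,cv2.RETR_EXTERNAL,cv2.CHAIN_APPROX_NONE,offset=(x0,y0))[0],key=cv2.contourArea)
    M=np.zeros(s["img"].shape[:2],np.uint8);cv2.drawContours(M,[c],-1,1,-1)
    ys,xs=np.nonzero(M);return c[:,0],np.array([xs.mean(),ys.mean()]),np.c_[xs,ys]
dark=lambda t:(lambda i:i.max(2)<t)
E
python3 - <<'E'
from h import *
t,s=r.snapshot("top"),r.snapshot("side")
# key wing
ct,pt,mt=blob(t,(395,238,428,262),dark(50)); cs,ps,ms=blob(s,(262,300,292,335),dark(50))
print("wing px",pt,len(mt),ps,len(ms),tri(t,pt,s,ps))
w=np.array([plane(t,p,88)[:2] for p in mt]); rect=cv2.minAreaRect(w.astype(np.float32));print("wing rect",rect)
q=np.cov(w.T);v=np.linalg.eigh(q)[1][:,1];print("wing yaw",np.degrees(np.arctan2(v[1],v[0])))
# block by colour: saturated wood brighter? print corners from top crop estimates on z=32
px=np.array([(50,133),(236,52),(300,190),(118,267)])/5.+[370,220]
B=np.array([plane(t,p,32)[:2] for p in px]);print("block",B,B.mean(0),np.degrees(np.arctan2(*(B[1]-B[0])[::-1])),np.linalg.norm(np.roll(B,-1,0)-B,axis=1))
# seat
ct,pt,mt=blob(t,(310,190,343,220),dark(90)); cs,ps,ms=blob(s,(285,214,320,240),dark(110))
et,es=cv2.fitEllipse(cv2.convexHull(ct)),cv2.fitEllipse(cv2.convexHull(cs));print("seat",et,es)
print(tri(t,et[0],s,es[0]),plane(t,et[0],119),plane(s,es[0],119))
# lid outline
c,p,m=blob(t,(205,120,365,225),lambda i:(i.min(2)>95)&(i.max(2)-i.min(2)<40))
h=cv2.convexHull(c);a=cv2.approxPolyDP(h,6,True)[:,0];L=np.array([plane(t,q,115)[:2] for q in a]);print("lid",a.tolist(),L)
# handle bar
c,p,m=blob(t,(250,212,312,246),lambda i:(i.min(2)>75)&(i.max(2)-i.min(2)<35));print("handle top",p,len(m),c.min(0),c.max(0))
c,p,m=blob(s,(252,185,278,226),lambda i:(i.min(2)>110)&(i.max(2)-i.min(2)<60));print("handle side",p,len(m),c.min(0),c.max(0))
o=np.hstack([cv2.resize(t["img"][205:250,245:315],(400,257)),cv2.resize(s["img"][182:230,248:318],(400,274))[:257]]);cv2.imwrite("pics/hand.png",o)
E
```

```text
wing px [409.46  248.708] 137 [276.24 318.76] 263 (array([ 458.031, -292.825,   71.035]), np.float64(0.9926405776230346))
wing rect ((455.7759094238281, -289.5306091308594), (14.551207542419434, 65.53182983398438), 28.81294059753418)
wing yaw 122.05810863738155
block [[ 468.285 -230.251]
 [ 511.469 -324.613]
 [ 442.673 -353.238]
 [ 402.656 -261.965]] [ 456.271 -292.517] -65.4089799675219 [103.774  74.513  99.66   72.89 ]
seat ((325.19378662109375, 204.4671630859375), (15.761430740356445, 16.611120223999023), 121.6276626586914) ((301.114990234375, 227.0194854736328), (12.045321464538574, 16.31869888305664), 90.28012084960938)
(array([550.104, -86.271, 118.007]), np.float64(2.5773034579420733)) [551.183 -86.206 119.   ] [548.532 -87.652 119.   ]
lid [[230, 129], [351, 141], [345, 222], [219, 209]] [[ 737.511  147.284]
 [ 713.15  -149.038]
 [ 511.052 -132.908]
 [ 535.393  162.93 ]]
handle top [279.568 233.701] 354 [256 217] [303 242]
handle side [264.682 206.476] 422 [256 185] [277 224]
```

View pics/hand.png

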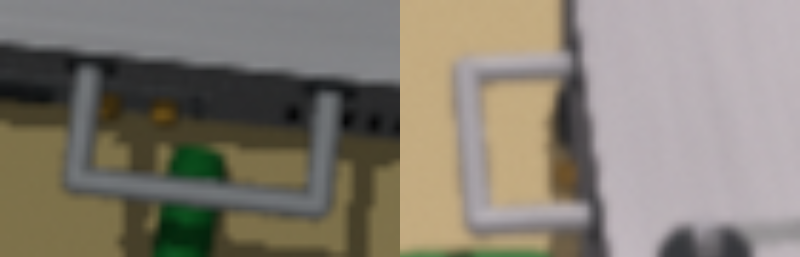

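The measurements agree with the text. The wing centre triangulates to z = 71 (expected 71), the seat to z = 118 (119), and the lid to 297 x 203 mm at a yaw of -4.65°. I'll check the handle, then work out the first move.

```bash
cat >> h.py <<'E'
def go(target,yaw_y=None):
    """print shift (tool units) and turn about tool z (units) from the measured pose to target, tool y at world yaw_y deg"""
    s=r.read_state();R=np.array(s["tool_rot"]);p=np.array(s["position"])
    print("t",s["time"],"p",p,"yawy",np.degrees(np.arctan2(R[1,1],R[0,1])),"tilt",R[:,2],"F",s["force"],"M",s["wrist_torque"],"gap",s["finger_gap"],s["grasp_force"])
    print("shift units",R.T@(np.array(target)-p)/50)
    if yaw_y is not None:
        R2=cv2.Rodrigues(np.radians([0,0,yaw_y]))[0]@np.array([[0,1,0],[1,0,0],[0,0,-1.]])
        # columns: tool y along +x at yaw 0, z down
        print("turn units",cv2.Rodrigues(R.T@R2)[0][:,0]/(np.pi/2))
E
python3 - <<'E'
from h import *
t,s=r.snapshot("top"),r.snapshot("side")
sc=.175
for a,b in (((82,181),(67,67)),((318,204),(80,215))):
    print(tri(t,np.array(a)*sc+[245,205],s,np.array(b)*sc+[248,182]))
c=np.array([624.3,7.07]);y=np.radians(-4.65);X=np.array([np.cos(y),np.sin(y)]);Y=np.array([-X[1],X[0]])
print("pred spindle",c-65*X-100*Y,"handle",c-153*X,"hinge",c+103*X)
go([458,-292.8,150],31)
E
```

```text
(array([474.424,  66.552, 102.379]), np.float64(0.9871559035341286))
(array([466.701, -30.404, 102.731]), np.float64(0.2880688748037786))
pred spindle [551.407 -87.331] handle [471.804  19.474] hinge [726.961  -1.28 ]
t 0.3 p [ 169.581 -601.445  231.068] yawy -74.25520146004797 tilt [-0.  0. -1.] F [ 0.822 -1.169 -0.314] M [ 0.021 -0.034 -0.01 ] gap 0.9979789627918079 0.0
shift units [ 7.227 -4.375  1.623]
turn units [-0.   -0.   -1.17]
```

```bash
python3 -m crank '[{"linear":[0.8,-0.49,0],"angular":[0,0,0],"claw":1},{"linear":[0.8,-0.49,0],"angular":[0,0,0],"claw":1},{"linear":[0.8,-0.49,0],"angular":[0,0,0],"claw":1},{"linear":[0.8,-0.49,0],"angular":[0,0,0],"claw":1},{"linear":[0.8,-0.49,0],"angular":[0,0,0],"claw":1},{"linear":[0.8,-0.49,0],"angular":[0,0,0],"claw":1},{"linear":[0.8,-0.49,0],"angular":[0,0,0],"claw":1},{"linear":[0.8,-0.49,0],"angular":[0,0,0],"claw":1},{"linear":[0.8,-0.45,0],"angular":[0,0,0],"claw":1}]'
python3 -m crank '[{"linear":[0,0,0],"angular":[0,0,-0.11],"claw":1},{"linear":[0,0,0],"angular":[0,0,-0.11],"claw":1},{"linear":[0,0,0],"angular":[0,0,-0.11],"claw":1},{"linear":[0,0,0],"angular":[0,0,-0.11],"claw":1},{"linear":[0,0,0],"angular":[0,0,-0.11],"claw":1},{"linear":[0,0,0],"angular":[0,0,-0.11],"claw":0.7},{"linear":[0,0,0],"angular":[0,0,-0.11],"claw":0.7},{"linear":[0,0,0],"angular":[0,0,-0.11],"claw":0.7},{"linear":[0,0,0],"angular":[0,0,-0.11],"claw":0.7},{"linear":[0,0,0],"angular":[0,0,-0.11],"claw":0.7},{"linear":[0,0,0],"angular":[0,0,-0.07],"claw":0.7}]'
python3 - <<'E'
from h import *
go([458,-292.8,59],31)
t=r.snapshot("top");cv2.imwrite("pics/a.png",cv2.resize(t["img"][180:330,340:490],(600,600)))
E
```

```text
time: 1.42
position: [457.7, -292.4, 231.5]
tool_rot: [[0.962, 0.271, 0.0], [0.271, -0.962, -0.0], [0.0, 0.001, -1.0]]
force: [-0.5, 0.3, 0.3]
finger_gap: 1.0
grasp_force: 0.0
time: 2.8
position: [456.8, -293.6, 231.3]
tool_rot: [[-0.52, 0.854, -0.0], [0.854, 0.52, -0.0], [-0.0, -0.0, -1.0]]
force: [0.6, -0.4, 0.7]
finger_gap: 0.7
grasp_force: 0.0
t 2.8 p [ 456.753 -293.609  231.325] yawy 31.302198522622767 tilt [-0. -0. -1.] F [ 0.592 -0.446  0.655] M [ 0.036 -0.063 -0.026] gap 0.7002642095814731 0.0
shift units [0.001 0.03  3.446]
turn units [-0.     0.     0.003]
```

```bash
python3 -m crank '[{"linear":[0,0.03,0.6],"angular":[0,0,0],"claw":0.7},{"linear":[0,0,0.6],"angular":[0,0,0],"claw":0.7},{"linear":[0,0,0.6],"angular":[0,0,0],"claw":0.7},{"linear":[0,0,0.6],"angular":[0,0,0],"claw":0.7},{"linear":[0,0,0.35],"angular":[0,0,0],"claw":0.7},{"linear":[0,0,0.35],"angular":[0,0,0],"claw":0.7},{"linear":[0,0,0.34],"angular":[0,0,0],"claw":0.7},{"linear":[0,0,0],"angular":[0,0,0],"claw":0.7}]'
python3 - <<'E'
from h import *
go([458,-292.8,59],31)
s=r.snapshot("side");t=r.snapshot("top")
o=np.hstack([cv2.resize(t["img"][200:290,350:470],(400,300)),cv2.resize(s["img"][260:350,220:340],(400,300))])
cv2.imwrite("pics/b.png",np.clip(o*1.5,0,255).astype(np.uint8))
E
```

```text
time: 3.85
position: [457.5, -292.5, 58.2]
tool_rot: [[-0.516, 0.857, -0.002], [0.857, 0.516, 0.001], [0.002, -0.001, -1.0]]
force: [-1.3, 0.1, -0.2]
finger_gap: 0.694
grasp_force: 0.0
t 3.85 p [ 457.506 -292.457   58.205] yawy 31.038948102205385 tilt [-0.002  0.001 -1.   ] F [-1.266  0.101 -0.21 ] M [-0.03  -0.024  0.061] gap 0.6938297319821881 0.0
shift units [-0.011  0.005 -0.016]
turn units [-0.    -0.001  0.   ]
```

View pics/b.png

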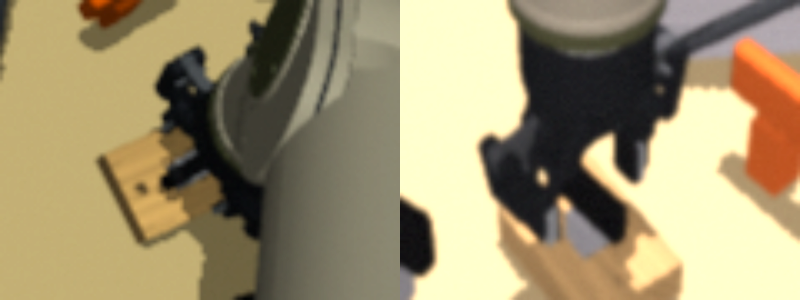

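The fingers straddle the small black wing (side crop at about (590,200)). Close and lift.

```bash
python3 -m crank '[{"linear":[0,0,0],"angular":[0,0,0],"claw":0},{"linear":[0,0,0],"angular":[0,0,0],"claw":0},{"linear":[0,0,0],"angular":[0,0,0],"claw":0},{"linear":[0,0,0],"angular":[0,0,0],"claw":0},{"linear":[0,0,0],"angular":[0,0,0],"claw":0},{"linear":[0,0,0],"angular":[0,0,0],"claw":0}]' 70
python3 -m crank '[{"linear":[0,0,-0.2],"angular":[0,0,0],"claw":0},{"linear":[0,0,-0.4],"angular":[0,0,0],"claw":0},{"linear":[0,0,-0.8],"angular":[0,0,0],"claw":0},{"linear":[0,0,-0.8],"angular":[0,0,0],"claw":0},{"linear":[0,0,-0.8],"angular":[0,0,0],"claw":0},{"linear":[0,0,-0.5],"angular":[0,0,0],"claw":0},{"linear":[0,0,0],"angular":[0,0,0],"claw":0}]'
python3 - <<'E'
from h import *
go([550.8,-86.8,233],-1.5)
E
```

```text
time: 4.7
position: [458.4, -293.0, 59.8]
tool_rot: [[-0.516, 0.857, 0.001], [0.857, 0.516, -0.001], [-0.001, 0.0, -1.0]]
force: [-1.2, -0.1, 5.7]
finger_gap: 0.125
grasp_force: 68.7
time: 5.58
position: [458.9, -293.1, 236.4]
tool_rot: [[-0.516, 0.857, 0.003], [0.857, 0.516, -0.002], [-0.003, 0.001, -1.0]]
force: [-0.3, 1.0, -1.2]
finger_gap: 0.125
grasp_force: 68.2
t 5.575 p [ 458.875 -293.107  236.38 ] yawy 31.045507257232224 tilt [ 0.003 -0.002 -1.   ] F [-0.266  0.998 -1.19 ] M [-0.058  0.008  0.031] gap 0.12458038283990072 68.21260571479797
shift units [2.587 3.703 0.064]
turn units [0.001 0.002 0.362]
```

```bash
python3 -m crank '[{"linear":[0.37,0.53,0],"angular":[0,0,0],"claw":0},{"linear":[0.37,0.53,0],"angular":[0,0,0],"claw":0},{"linear":[0.37,0.53,0],"angular":[0,0,0],"claw":0},{"linear":[0.37,0.53,0],"angular":[0,0,0],"claw":0},{"linear":[0.37,0.53,0],"angular":[0,0,0],"claw":0},{"linear":[0.37,0.53,0],"angular":[0,0,0],"claw":0},{"linear":[0.37,0.52,0],"angular":[0,0,0],"claw":0},{"linear":[0,0,0],"angular":[0,0,0.09],"claw":0},{"linear":[0,0,0],"angular":[0,0,0.09],"claw":0},{"linear":[0,0,0.3],"angular":[0,0,0.09],"claw":0},{"linear":[0,0,0.36],"angular":[0,0,0.09],"claw":0},{"linear":[0,0,0],"angular":[0,0,0],"claw":0}]'
python3 - <<'E'
from h import *
go([550.8,-86.8,200],-1.5)
s=r.snapshot("side");t=r.snapshot("top")
cv2.imwrite("pics/c_s.png",s["img"]);cv2.imwrite("pics/c_t.png",t["img"])
o=np.hstack([cv2.resize(t["img"][160:250,270:390],(400,300),interpolation=2),cv2.resize(s["img"][175:250,250:350],(400,300),interpolation=2)])
cv2.imwrite("pics/c.png",np.clip(o*1.5,0,255).astype(np.uint8))
E
```

```text
time: 7.08
position: [548.4, -86.3, 199.0]
tool_rot: [[0.023, 1.0, -0.004], [1.0, -0.023, 0.001], [0.001, -0.004, -1.0]]
force: [0.3, -0.0, -0.9]
finger_gap: 0.129
grasp_force: 68.4
t 7.075 p [548.396 -86.275 199.048] yawy -1.2898624505502678 tilt [-0.004  0.001 -1.   ] F [ 0.344 -0.034 -0.912] M [-0.023  0.016  0.008] gap 0.1286955971473269 68.35116505622864
shift units [-0.009  0.048 -0.019]
turn units [-0.003 -0.     0.002]
```

View pics/c.png

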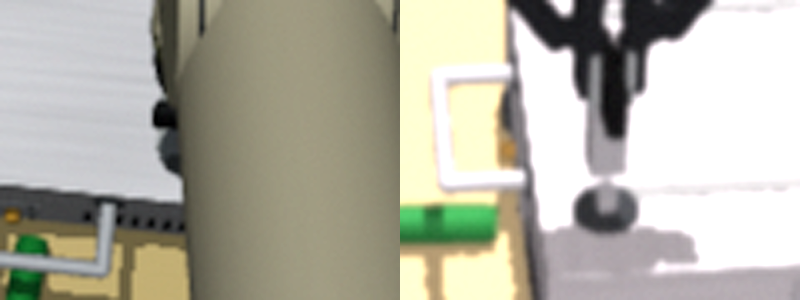

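Side crop: the key's stem end is at about px (301,219), right above the spindle tip at about (301.5,221). Top view is hidden by the arm. I'll measure the stem's bottom against the spindle.

Run:
```python
import cv2,numpy as np
from h import *
i=cv2.imread("pics/c_s.png").max(2)
print("cols",list(range(292,312)))
for y in range(204,230): print(y,i[y,292:312])
s=r.snapshot("side")
T=np.linalg.inv(np.array(s["cam_to_world"]));K=np.array(s["intrinsics"])
def proj(P):
    q=K@(T@np.r_[P,1])[:3];return q[:2]/q[2]
for n,x,y,z in(("key origin",548.4,-86.3,151.2),):
  for dx,dy in((0,0),(-10,-10),(10,-10)): print(n,proj([x+dx,y+dy,z]))
for dx,dy,z in((0,0,137),(-3,-3,137),(3,-3,137),(-5,-5,125),(5,-5,125),(0,0,119)): print("spin",dx,dy,z,proj([550.5+dx,-86.8+dy,z]))
```

```text
cols [292, 293, 294, 295, 296, 297, 298, 299, 300, 301, 302, 303, 304, 305, 306, 307, 308, 309, 310, 311]
204 [200 200 201 188 143  99 100  95  59  22  14  12  13  26  74 151 195 205
 204 203]
205 [200 200 201 189 143  99 102 100  71  33  13  13  16  26  81 156 197 204
 205 204]
206 [200 199 200 187 142 100 103 106  86  43  16  15  14  30  88 164 197 204
 205 204]
207 [199 200 198 185 134  97 102 109  95  55  23  15  15  30  93 169 198 203
 204 204]
208 [199 200 199 183 129  95 102 109 100  67  35  26  25  39 103 173 199 203
 205 204]
209 [199 199 199 183 128  93 104 112 106  89  70  56  55  71 122 182 200 204
 204 205]
210 [200 200 199 183 128  96 107 111 111 108  97  91  93  99 138 186 202 203
 204 205]
211 [199 201 199 183 127  96 106 111 112 112 111 109 109 113 143 188 200 202
 204 205]
212 [200 200 199 181 129  94 107 113 112 113 113 112 112 116 145 188 200 202
 204 205]
213 [200 198 200 182 129  96 106 112 113 113 113 112 114 119 149 188 201 202
 203 205]
214 [201 201 199 184 137 100 106 112 112 111 113 110 114 120 152 190 200 202
 204 205]
215 [200 200 200 188 147 105 108 112 
[... 844 characters left out ...]
3  69  40  36  38  51  80 106 112 111 103  82  69  64  68  88 132
 178 192]
226 [181 112  53  36  35  37  49  75 104 109 107  99  79  66  65  66  75 124
 185 200]
227 [180 106  47  37  37  36  43  68  93  95  93  83  68  64  64  65  74 121
 187 202]
228 [180 105  47  38  36  35  38  49  68  66  64  57  53  59  63  63  75 124
 188 204]
229 [181 112  52  39  36  35  37  39  43  43  42  41  42  53  61  64  80 135
 191 203]
key origin [301.394 216.022]
key origin [297.867 219.48 ]
key origin [306.717 218.488]
spin 0 0 137 [302.151 220.792]
spin -3 -3 137 [301.11  221.826]
spin 3 -3 137 [303.73 221.53]
spin -5 -5 125 [300.249 226.455]
spin 5 -5 125 [304.592 225.958]
spin 0 0 119 [301.889 226.67 ]
```

```bash
python3 -m crank '[{"linear":[-0.03,0.035,0.1],"angular":[0,0,0],"claw":0},{"linear":[0,0,0.1],"angular":[0,0,0],"claw":0},{"linear":[0,0,0.08],"angular":[0,0,0],"claw":0},{"linear":[0,0,0.06],"angular":[0,0,0],"claw":0},{"linear":[0,0,0.06],"angular":[0,0,0],"claw":0},{"linear":[0,0,0.06],"angular":[0,0,0],"claw":0},{"linear":[0,0,0],"angular":[0,0,0],"claw":0}]'
python3 - <<'E'
from h import *
go([550.1,-87.8,167],-1.5)
E
```

```text
time: 8.1
position: [551.5, -87.3, 179.2]
tool_rot: [[0.023, 1.0, 0.0], [1.0, -0.023, 0.0], [0.0, 0.0, -1.0]]
force: [-4.5, 2.2, 7.7]
finger_gap: 0.126
grasp_force: 69.8
t 8.1 p [551.472 -87.261 179.209] yawy -1.3219272728172007 tilt [ 0.  0. -1.] F [-4.458  2.158  7.725] M [ 0.608  1.263 -0.024] gap 0.1258993075665118 69.80333805084229
shift units [-0.011 -0.027  0.244]
turn units [ 0.    -0.     0.002]
```

On the taper, with a side force toward -x and +y: shift that way and go on down.

```bash
python3 -m crank '[{"linear":[0.012,-0.025,0],"angular":[0,0,0],"claw":0},{"linear":[0,0,0],"angular":[0,0,0],"claw":0},{"linear":[0,0,0.04],"angular":[0,0,0],"claw":0},{"linear":[0,0,0],"angular":[0,0,0],"claw":0}]'
python3 - <<'E'
from h import *
go([550.1,-87.8,167],-1.5)
E
```

```text
time: 8.6
position: [550.3, -86.8, 176.1]
tool_rot: [[0.023, 1.0, -0.0], [1.0, -0.023, 0.001], [0.001, -0.0, -1.0]]
force: [-0.3, 2.7, 0.4]
finger_gap: 0.127
grasp_force: 68.7
t 8.6 p [550.31  -86.821 176.077] yawy -1.3256108428214373 tilt [-0.     0.001 -1.   ] F [-0.262  2.705  0.431] M [0.718 0.052 0.003] gap 0.12655401666492586 68.658367395401
shift units [-0.02  -0.004  0.182]
turn units [-0.    -0.     0.002]
```

```bash
python3 -m crank '[{"linear":[0.016,0,0.04],"angular":[0,0,0],"claw":0},{"linear":[0,0,0.05],"angular":[0,0,0],"claw":0},{"linear":[0,0,0.05],"angular":[0,0,0],"claw":0},{"linear":[0,0,0.04],"angular":[0,0,0],"claw":0},{"linear":[0,0,0],"angular":[0,0,0],"claw":0}]'
python3 - <<'E'
from h import *
go([550.1,-86.8,166],-1.5)
E
```

```text
time: 9.22
position: [550.2, -86.6, 167.0]
tool_rot: [[0.024, 1.0, -0.0], [1.0, -0.024, 0.0], [0.0, -0.0, -1.0]]
force: [0.5, 1.9, -1.7]
finger_gap: 0.127
grasp_force: 68.4
t 9.225 p [550.207 -86.561 167.007] yawy -1.353287105302343 tilt [-0.  0. -1.] F [ 0.47   1.917 -1.738] M [ 0.423 -0.131 -0.007] gap 0.1269637983898575 68.4366238117218
shift units [-0.005 -0.002  0.02 ]
turn units [-0.    -0.     0.002]
```

Almost home. Push on until the force rises.

```bash
python3 -m crank '[{"linear":[0.008,0,0.02],"angular":[0,0,0],"claw":0},{"linear":[0,0,0.02],"angular":[0,0,0],"claw":0},{"linear":[0,0,0.02],"angular":[0,0,0],"claw":0},{"linear":[0,0,0],"angular":[0,0,0],"claw":0}]'
```

```text
time: 9.72
position: [550.6, -86.5, 166.8]
tool_rot: [[0.024, 1.0, 0.001], [1.0, -0.024, -0.002], [-0.002, 0.001, -1.0]]
force: [-9.9, 1.7, 21.5]
finger_gap: 0.129
grasp_force: 71.8
```

```bash
python3 -m crank '[{"linear":[0,0,0.02],"angular":[0,0,0],"claw":0},{"linear":[0,0,0],"angular":[0,0,0],"claw":0}]'
```

```text
time: 9.98
position: [550.8, -86.4, 166.7]
tool_rot: [[0.024, 1.0, 0.002], [1.0, -0.024, -0.002], [-0.002, 0.002, -1.0]]
force: [-13.1, 1.7, 29.8]
finger_gap: 0.126
grasp_force: 73.0
```

Home (z = 119 within error). Ease the push and turn anticlockwise.

```bash
python3 -m crank '[{"linear":[0,-0.006,-0.06],"angular":[0,0,-0.05],"claw":0},{"linear":[0,0,0],"angular":[0,0,-0.1],"claw":0},{"linear":[0,0,0],"angular":[0,0,-0.1],"claw":0},{"linear":[0,0,0],"angular":[0,0,-0.1],"claw":0},{"linear":[0,0,0],"angular":[0,0,-0.1],"claw":0},{"linear":[0,0,0],"angular":[0,0,-0.1],"claw":0},{"linear":[0,0,0],"angular":[0,0,-0.1],"claw":0},{"linear":[0,0,0],"angular":[0,0,-0.1],"claw":0},{"linear":[0,0,0],"angular":[0,0,0],"claw":0}]'
python3 - <<'E'
from h import *
go([550.3,-86.4,167],75.4)
E
```

```text
time: 11.1
position: [550.2, -86.2, 166.9]
tool_rot: [[-0.914, 0.405, 0.001], [0.405, 0.914, -0.0], [-0.001, 0.0, -1.0]]
force: [-2.2, 2.0, 5.9]
finger_gap: 0.129
grasp_force: 69.5
t 11.1 p [550.223 -86.197 166.89 ] yawy 66.11877089084898 tilt [ 0.001 -0.    -1.   ] F [-2.185  2.05   5.882] M [0.383 0.507 0.003] gap 0.12896994039389204 69.48413014411926
shift units [-0.003 -0.003 -0.002]
turn units [-0.     0.    -0.103]
```

```bash
python3 -m crank '[{"linear":[0,0,0],"angular":[0,0,-0.06],"claw":0},{"linear":[0,0,0],"angular":[0,0,-0.06],"claw":0},{"linear":[0,0,0],"angular":[0,0,-0.04],"claw":0},{"linear":[0,0,0],"angular":[0,0,0],"claw":0}]'
python3 - <<'E'
from h import *
go([550.3,-86.4,167],75.4)
E
```

```text
time: 11.6
position: [550.2, -86.2, 166.8]
tool_rot: [[-0.986, 0.167, 0.001], [0.167, 0.986, -0.0], [-0.001, -0.0, -1.0]]
force: [-1.0, 1.1, 5.4]
finger_gap: 0.125
grasp_force: 69.5
t 11.6 p [550.211 -86.187 166.833] yawy 80.40986478420257 tilt [ 0.001 -0.    -1.   ] F [-1.017  1.119  5.411] M [ 0.426  0.456 -0.063] gap 0.1249207951165962 69.46770071983337
shift units [-0.002 -0.004 -0.003]
turn units [-0.     0.     0.056]
```

```bash
python3 -m crank '[{"linear":[0,0,0],"angular":[0,0,-0.04],"claw":0},{"linear":[0,0,0],"angular":[0,0,0],"claw":0}]';python3 - <<'E'
from h import *
go([550.3,-86.4,167])
E
python3 -m crank '[{"linear":[0,0,0],"angular":[0,0,-0.04],"claw":0},{"linear":[0,0,0],"angular":[0,0,0],"claw":0}]';python3 - <<'E'
from h import *
go([550.3,-86.4,167])
E
```

```text
time: 11.85
position: [550.2, -86.2, 166.9]
tool_rot: [[-0.995, 0.104, 0.001], [0.104, 0.995, -0.0], [-0.001, -0.0, -1.0]]
force: [-1.3, 1.0, 5.3]
finger_gap: 0.125
grasp_force: 69.5
t 11.85 p [550.233 -86.205 166.863] yawy 84.00663175741443 tilt [ 0.001 -0.    -1.   ] F [-1.256  0.996  5.266] M [ 0.379  0.465 -0.048] gap 0.12512302177352877 69.47330117225647
shift units [-0.002 -0.004 -0.003]
time: 12.1
position: [550.3, -86.2, 166.9]
tool_rot: [[-0.999, 0.042, 0.001], [0.042, 0.999, -0.0], [-0.001, -0.0, -1.0]]
force: [-1.7, 1.8, 5.3]
finger_gap: 0.133
grasp_force: 69.5
t 12.1 p [550.25  -86.174 166.868] yawy 87.60198408599847 tilt [ 0.001 -0.    -1.   ] F [-1.673  1.784  5.296] M [ 0.374  0.428 -0.078] gap 0.13294689315207533 69.45708990097046
shift units [-0.001 -0.004 -0.003]
```

```bash
python3 -m crank '[{"linear":[0,0,0],"angular":[0,0,-0.04],"claw":0},{"linear":[0,0,0],"angular":[0,0,0],"claw":0}]';python3 - <<'E'
from h import *
go([550.3,-86.4,167])
E
python3 -m crank '[{"linear":[0,0,0],"angular":[0,0,-0.04],"claw":0},{"linear":[0,0,0],"angular":[0,0,0],"claw":0}]';python3 - <<'E'
from h import *
go([550.3,-86.4,167])
E
```

```text
time: 12.35
position: [550.3, -86.2, 166.9]
tool_rot: [[-1.0, -0.021, 0.001], [-0.021, 1.0, -0.0], [-0.001, -0.0, -1.0]]
force: [-2.4, 0.6, 5.7]
finger_gap: 0.122
grasp_force: 69.5
t 12.35 p [550.273 -86.187 166.869] yawy 91.19647820405403 tilt [ 0.001 -0.    -1.   ] F [-2.353  0.591  5.658] M [ 0.384  0.429 -0.186] gap 0.1222580219230369 69.46547269821167
shift units [-0.    -0.004 -0.003]
time: 12.6
position: [550.3, -86.2, 166.8]
tool_rot: [[-0.997, -0.084, 0.001], [-0.084, 0.997, -0.0], [-0.001, -0.0, -1.0]]
force: [-1.3, 1.2, 4.7]
finger_gap: 0.13
grasp_force: 69.5
t 12.6 p [550.266 -86.179 166.845] yawy 94.79423085087527 tilt [ 0.001 -0.    -1.   ] F [-1.251  1.227  4.672] M [ 0.447  0.403 -0.297] gap 0.13017905614651537 69.48570370674133
shift units [-0.    -0.004 -0.003]
```

```bash
python3 -m crank '[{"linear":[0,0,0],"angular":[0,0,-0.05],"claw":0},{"linear":[0,0,0],"angular":[0,0,-0.05],"claw":0},{"linear":[0,0,0],"angular":[0,0,0],"claw":0}]';python3 - <<'E'
from h import *
go([550.3,-86.4,167])
E
python3 -m crank '[{"linear":[0,0,0],"angular":[0,0,-0.05],"claw":0},{"linear":[0,0,0],"angular":[0,0,-0.05],"claw":0},{"linear":[0,0,0],"angular":[0,0,0],"claw":0}]';python3 - <<'E'
from h import *
go([550.3,-86.4,167])
E
```

```text
time: 12.98
position: [550.3, -86.1, 166.9]
tool_rot: [[-0.971, -0.239, 0.001], [-0.239, 0.971, -0.0], [-0.001, -0.0, -1.0]]
force: [-1.7, 0.9, 5.9]
finger_gap: 0.13
grasp_force: 69.5
t 12.975 p [550.289 -86.126 166.858] yawy 103.84679580042359 tilt [ 0.001 -0.    -1.   ] F [-1.67   0.882  5.881] M [0.374 0.383 0.112] gap 0.12999514087132255 69.50869560241699
shift units [ 0.001 -0.005 -0.003]
time: 13.35
position: [550.3, -86.1, 166.9]
tool_rot: [[-0.922, -0.388, 0.001], [-0.388, 0.922, -0.0], [-0.001, -0.0, -1.0]]
force: [-1.4, 0.9, 4.9]
finger_gap: 0.131
grasp_force: 69.5
t 13.35 p [550.324 -86.114 166.87 ] yawy 112.80911546114868 tilt [ 0.001 -0.    -1.   ] F [-1.36   0.852  4.903] M [ 0.487  0.445 -0.31 ] gap 0.130676502926748 69.49942231178284
shift units [ 0.003 -0.005 -0.003]
```

The torque dropped while turning, so something slipped. Look.

Run:
```python
from h import *
s=r.snapshot("side");t=r.snapshot("top")
cv2.imwrite("pics/d_s.png",s["img"])
o=np.hstack([cv2.resize(t["img"][160:260,285:385],(400,400),interpolation=2),cv2.resize(s["img"][175:245,265:335],(400,400),interpolation=2)])
cv2.imwrite("pics/d.png",np.clip(o*1.5,0,255).astype(np.uint8))
```

```text
(no output)
```

View pics/d.png

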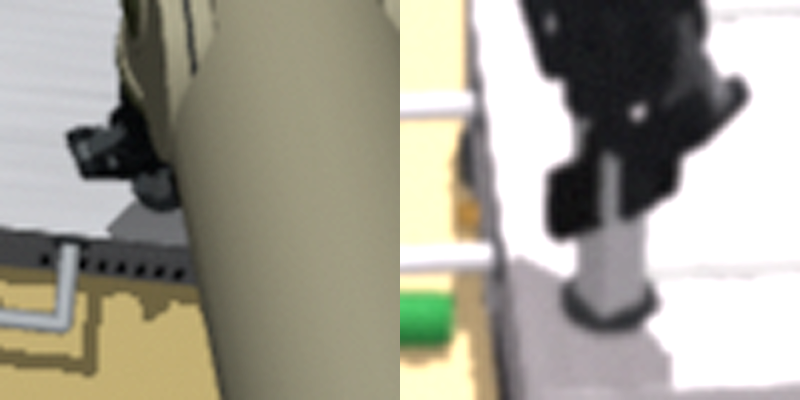

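The key stands fully on its seat, with the stem at crop (578–645, 220–310). I'll measure the stem's width to get its yaw.

Run:
```python
import cv2,numpy as np
from h import *
i=cv2.imread("pics/d_s.png").max(2)
print(list(range(288,318)))
for y in range(196,234,2): print(y,*i[y,288:318])
s=r.snapshot("side");T=np.linalg.inv(np.array(s["cam_to_world"]));K=np.array(s["intrinsics"])
def proj(P):
    q=K@(T@np.r_[P,1])[:3];return q[:2]/q[2]
for yaw in range(-30,31,5):
    c,sn=np.cos(np.radians(yaw)),np.sin(np.radians(yaw));Rz=np.array([[c,-sn],[sn,c]])
    P=np.array([proj(np.r_[Rz@np.array(v)*10+[550.2,-86.5],125]) for v in((-1,-1),(1,-1),(1,1),(-1,1))])
    W=np.array([proj(np.r_[Rz@np.array(v)+[550.2,-86.5],178]) for v in((-30,0),(30,0))])
    print(yaw,"width",np.ptp(P[:,0]),"cols",P[:,0],"wing ends",W.ravel())
```

```text
[288, 289, 290, 291, 292, 293, 294, 295, 296, 297, 298, 299, 300, 301, 302, 303, 304, 305, 306, 307, 308, 309, 310, 311, 312, 313, 314, 315, 316, 317]
196 200 199 200 201 202 199 173 103 70 58 36 22 17 17 20 21 21 32 45 34 21 19 18 16 19 19 19 19 21 22
198 200 201 200 202 202 201 181 120 77 43 21 18 19 20 17 19 22 19 19 18 17 19 18 17 20 19 16 17 18 18
200 199 198 200 200 200 201 181 120 69 35 16 18 20 22 22 20 20 21 17 18 19 19 19 21 17 17 22 29 49 84
202 201 199 199 196 191 178 143 89 46 21 15 23 46 62 52 35 22 19 18 17 19 18 20 19 19 37 89 148 174 190
204 199 191 165 126 86 52 34 22 16 11 16 29 58 81 82 51 24 19 22 17 19 17 16 15 20 56 131 189 203 202
206 198 179 116 46 17 16 12 13 13 10 15 29 57 83 83 50 26 20 20 22 20 18 18 15 23 74 146 194 203 202
208 197 178 111 42 14 14 14 11 12 13 15 32 64 86 83 49 23 21 21 21 22 17 20 26 56 118 177 201 204 202
210 198 174 97 28 15 12 13 12 13 15 17 36 68 88 84 49 25 19 20 25 32 63 113 154 175 192 200 205 204 203
212 198 175 95 30 12 12 12 13 10 11 17 35 67 87 84 53 34 35 53 87 133 171 195 204 204 202 203 204 205 206
214 201 179 107 39 14 12
[... 1859 characters left out ...]
nds [289.159 208.316 315.95  205.409]
5 width 10.993051180856071 cols [298.82  307.341 304.769 296.348] wing ends [289.428 209.082 315.636 204.657]
10 width 11.469570200098303 cols [299.314 307.576 304.282 296.107] wing ends [289.8   209.834 315.225 203.923]
15 width 11.8588043403239 cols [299.827 307.767 303.776 295.908] wing ends [290.271 210.566 314.721 203.215]
20 width 12.157795323935375 cols [300.356 307.912 303.256 295.755] wing ends [290.838 211.272 314.126 202.536]
25 width 12.364271030489363 cols [300.896 308.011 302.726 295.646] wing ends [291.498 211.945 313.447 201.891]
30 width 12.476662558522719 cols [301.443 308.062 302.188 295.585] wing ends [292.246 212.582 312.689 201.286]
```

Edges at columns 295.4, 300.3 and 307.7 put the stem at about 20° yaw, so the key followed the tool to 22.8°. I'll average the torque reading.

```bash
python3 - <<'E'
from h import *
M=[];F=[]
for k in range(8):
    r.snapshot("top");s=r.read_state();M.append(s["wrist_torque"]);F.append(s["force"])
M=np.array(M);print(M.mean(0),M.std(0),np.array(F).mean(0));print(M[:,2],s["time"])
E
python3 -m crank '[{"linear":[0,0,0],"angular":[0,0,-0.03],"claw":0},{"linear":[0,0,0],"angular":[0,0,0],"claw":0}]'
python3 - <<'E'
from h import *
M=[];F=[]
for k in range(6):
    r.snapshot("top");s=r.read_state();M.append(s["wrist_torque"]);F.append(s["force"])
M=np.array(M);print(M.mean(0),M.std(0),np.array(F).mean(0));go([550,-86,167])
E
```

```text
[ 0.469  0.398 -0.284] [0.031 0.028 0.025] [-1.377  1.846  5.252]
[-0.295 -0.301 -0.281 -0.294 -0.233 -0.323 -0.268 -0.281] 13.9
time: 14.15
position: [550.3, -86.1, 166.8]
tool_rot: [[-0.902, -0.431, 0.001], [-0.431, 0.902, -0.0], [-0.001, -0.001, -1.0]]
force: [-1.3, 1.4, 4.7]
finger_gap: 0.13
grasp_force: 69.5
[0.372 0.387 0.061] [0.027 0.023 0.013] [-1.659  2.04   5.342]
t 14.45 p [550.309 -86.156 166.823] yawy 115.47847482119751 tilt [ 0.001 -0.    -1.   ] F [-2.347  1.991  6.319] M [0.363 0.362 0.079] gap 0.1257202654767778 69.49608564376831
shift units [ 0.004  0.005 -0.004]
```

```bash
python3 -m crank '[{"linear":[0,0,0.04],"angular":[0,0,0],"claw":0},{"linear":[0,0,0],"angular":[0,0,0],"claw":0},{"linear":[0,0,-0.06],"angular":[0,0,0],"claw":0},{"linear":[0,0,0],"angular":[0,0,0],"claw":0.5},{"linear":[0,0,0],"angular":[0,0,0],"claw":0.5},{"linear":[0,0,0],"angular":[0,0,0],"claw":0.5},{"linear":[0,0,-0.4],"angular":[0,0,0],"claw":0.5},{"linear":[0,0,-0.9],"angular":[0,0,0],"claw":0.5},{"linear":[0,0,-0.7],"angular":[0,0,0],"claw":0.5},{"linear":[0,0,0],"angular":[0,0,0],"claw":0.5}]'
python3 - <<'E'
from h import *
go([450,120,266],-4.65)
E
```

```text
time: 15.7
position: [551.5, -85.8, 271.4]
tool_rot: [[-0.901, -0.433, 0.006], [-0.433, 0.901, -0.001], [-0.004, -0.004, -1.0]]
force: [0.3, -0.1, -0.1]
finger_gap: 0.501
grasp_force: 0.0
t 15.7 p [551.504 -85.793 271.4  ] yawy 115.650749570865 tilt [ 0.006 -0.001 -1.   ] F [ 0.278 -0.077 -0.095] M [0.017 0.027 0.05 ] gap 0.5006230093046362 0.0
shift units [0.049 4.589 0.091]
turn units [0.002 0.004 1.337]
```

```bash
python3 -m crank '[{"linear":[0,0.6,0],"angular":[0,0,0],"claw":0.5},{"linear":[0,0.9,0],"angular":[0,0,0],"claw":0.5},{"linear":[0,0.9,0],"angular":[0,0,0],"claw":0.5},{"linear":[0,0.9,0],"angular":[0,0,0],"claw":0.5},{"linear":[0,0.9,0],"angular":[0,0,0],"claw":0.5},{"linear":[0,0.4,0],"angular":[0,0,0],"claw":0.5},{"linear":[0,0,0],"angular":[0,0,0],"claw":0.5}]'
python3 - <<'E'
from h import *
s=r.snapshot("side");t=r.snapshot("top")
cv2.imwrite("pics/e_s.png",s["img"]);cv2.imwrite("pics/e_t.png",t["img"])
o=np.hstack([cv2.resize(t["img"][160:230,290:360],(400,400),interpolation=2),cv2.resize(s["img"][175:245,265:335],(400,400),interpolation=2)])
cv2.imwrite("pics/e.png",np.clip(o*1.5,0,255).astype(np.uint8))
E
```

```text
time: 16.58
position: [450.2, 121.9, 267.6]
tool_rot: [[-0.901, -0.435, 0.001], [-0.435, 0.901, -0.001], [-0.0, -0.001, -1.0]]
force: [-0.9, -0.7, 0.1]
finger_gap: 0.502
grasp_force: 0.0
```

View pics/e.png

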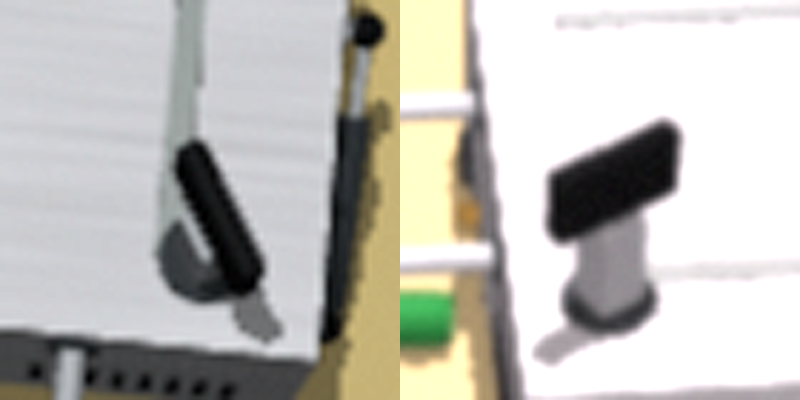

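The key stands upright and home at a wing yaw of about 24° (top crop ends (190,150) and (248,280)). That is 115° from the start, more than latch travel plus play allows (about 95°), so the bore must have skipped on the spindle. I'll regrip, lift it off and look at the spindle.

```bash
python3 -m crank '[{"linear":[0,-0.6,0],"angular":[0,0,0],"claw":0.5},{"linear":[0,-0.9,0],"angular":[0,0,0],"claw":0.5},{"linear":[0,-0.9,0],"angular":[0,0,0],"claw":0.5},{"linear":[0,-0.9,0],"angular":[0,0,0],"claw":0.5},{"linear":[0,-0.9,0],"angular":[0,0,0],"claw":0.5},{"linear":[0,-0.4,0],"angular":[0,0,0],"claw":0.5},{"linear":[0,0,0],"angular":[0,0,0],"claw":0.5}]'
python3 - <<'E'
from h import *
t={"img":cv2.imread("pics/e_t.png"),**{k:v for k,v in r.snapshot("top").items() if k!="img"}}
s={"img":cv2.imread("pics/e_s.png"),**{k:v for k,v in r.snapshot("side").items() if k!="img"}}
ct,pt,mt=blob(t,(318,182,340,214),dark(45)); cs,ps,ms=blob(s,(288,190,320,220),dark(50))
print(tri(t,pt,s,ps),len(mt),len(ms))
w=np.array([plane(t,p,178)[:2] for p in mt]);v=np.linalg.eigh(np.cov(w.T))[1][:,1];print("yaw",np.degrees(np.arctan2(v[1],v[0])),cv2.minAreaRect(w.astype(np.float32)))
go([550.3,-86.3,167],114)
E
```

```text
time: 17.55
position: [550.1, -88.1, 266.4]
tool_rot: [[-0.903, -0.43, -0.001], [-0.43, 0.903, 0.001], [0.001, 0.002, -1.0]]
force: [0.6, 1.0, 0.1]
finger_gap: 0.501
grasp_force: 0.0
(array([547.417, -84.336, 176.213]), np.float64(3.1745798532673724)) 258 256
yaw -169.32240765737987 ((550.1900634765625, -85.06535339355469), (62.0884895324707, 35.453792572021484), 0.3231959640979767)
t 17.65 p [549.766 -85.101 267.194] yawy 115.6995344798969 tilt [-0.     0.001 -1.   ] F [0.216 0.377 0.462] M [0.053 0.021 0.008] gap 0.5001575293952999 0.0
shift units [ 0.001 -0.028  2.004]
turn units [ 0.001 -0.     0.019]
```

```bash
python3 -m crank '[{"linear":[0,-0.02,0.9],"angular":[0,0,0],"claw":0.5},{"linear":[0,0,0.7],"angular":[0,0,0],"claw":0.5},{"linear":[0,0,0.4],"angular":[0,0,0.01],"claw":0.5},{"linear":[0,0,0],"angular":[0,0,0],"claw":0},{"linear":[0,0,0],"angular":[0,0,0],"claw":0},{"linear":[0,0,0],"angular":[0,0,0],"claw":0},{"linear":[0,0,0],"angular":[0,0,0],"claw":0},{"linear":[0,0,-0.2],"angular":[0,0,0],"claw":0},{"linear":[0,0,-0.4],"angular":[0,0,0],"claw":0},{"linear":[0,0,-0.8],"angular":[0,0,0],"claw":0},{"linear":[0,0,-0.6],"angular":[0,0,0],"claw":0},{"linear":[0,0,0],"angular":[0,0,0],"claw":0}]' 70
python3 -m crank '[{"linear":[0,0.6,0],"angular":[0,0,0],"claw":0},{"linear":[0,0.9,0],"angular":[0,0,0],"claw":0},{"linear":[0,0.9,0],"angular":[0,0,0],"claw":0},{"linear":[0,0.9,0],"angular":[0,0,0],"claw":0},{"linear":[0,0.7,0],"angular":[0,0,0],"claw":0},{"linear":[0,0,0],"angular":[0,0,0],"claw":0}]'
python3 - <<'E'
from h import *
s=r.snapshot("side");t=r.snapshot("top")
cv2.imwrite("pics/f_s.png",s["img"]);cv2.imwrite("pics/f_t.png",t["img"])
z=lambda im,x,y:cv2.resize(im[y:y+28,x:x+28],(400,400),interpolation=2)
a=cv2.imread("pics/top0.png");b=cv2.imread("pics/side0.png")
o=np.vstack([np.hstack([z(a,312,190),z(b,287,210)])[60:340],np.hstack([z(t["img"],312,190),z(s["img"],287,210)])[60:340]])
cv2.imwrite("pics/f.png",np.clip(o*1.3,0,255).astype(np.uint8))
E
```

```text
time: 19.15
position: [551.8, -87.4, 270.1]
tool_rot: [[-0.908, -0.418, 0.005], [-0.418, 0.908, -0.002], [-0.004, -0.003, -1.0]]
force: [0.2, -0.7, -1.8]
finger_gap: 0.124
grasp_force: 70.9
time: 19.9
position: [465.6, 96.9, 267.1]
tool_rot: [[-0.906, -0.422, 0.0], [-0.422, 0.906, -0.001], [0.0, -0.001, -1.0]]
force: [0.0, -0.4, -0.8]
finger_gap: 0.127
grasp_force: 70.9
```

View pics/f.png

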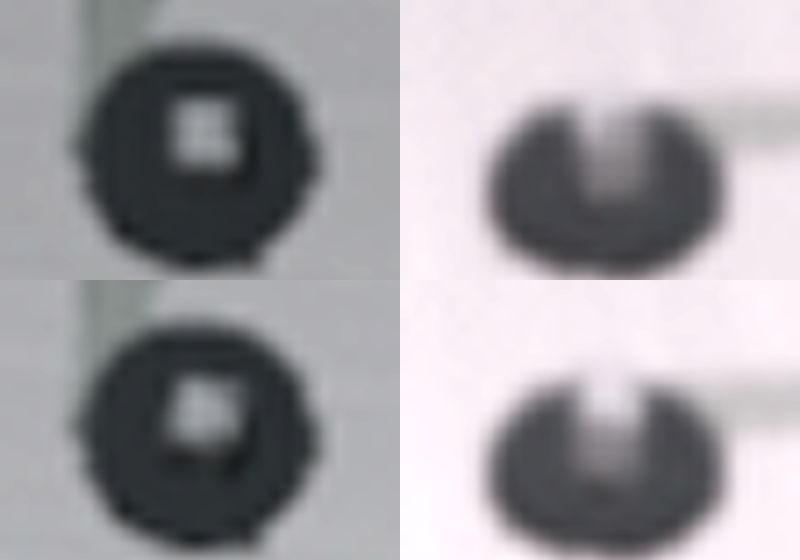

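The spindle's top square in the top crop is now tilted about 12° clockwise, i.e. 76–80° mod 90. That matches the stop (1.4 rad, 75.6°), so the latch is fully turned and only the key had skipped. I'll refit the key aligned with the spindle.

```bash
python3 -m crank '[{"linear":[0,-0.6,0],"angular":[0,0,0],"claw":0},{"linear":[0,-0.9,0],"angular":[0,0,0],"claw":0},{"linear":[0,-0.9,0],"angular":[0,0,0],"claw":0},{"linear":[0,-0.9,0],"angular":[0,0,0],"claw":0},{"linear":[0,-0.7,0],"angular":[0,0,0],"claw":0},{"linear":[0,0,0.4],"angular":[0,0,0.1],"claw":0},{"linear":[0,0,0.4],"angular":[0,0,0.1],"claw":0},{"linear":[0,0,0.4],"angular":[0,0,0.1],"claw":0},{"linear":[0,0,0.2],"angular":[0,0,0.1],"claw":0},{"linear":[0,0,0],"angular":[0,0,0.03],"claw":0},{"linear":[0,0,0],"angular":[0,0,0],"claw":0}]'
python3 - <<'E'
from h import *
for k in range(3): r.snapshot("side"); go([550.3,-86.5,167],75.6)
E
```

```text
time: 21.38
position: [550.3, -88.5, 196.5]
tool_rot: [[-0.97, 0.243, -0.001], [0.243, 0.97, -0.0], [0.001, -0.0, -1.0]]
force: [0.4, -0.5, -1.0]
finger_gap: 0.126
grasp_force: 70.8
t 21.425 p [550.389 -88.214 196.779] yawy 76.02691947819645 tilt [-0.001 -0.    -1.   ] F [ 1.885 -0.019 -0.805] M [ 0.008  0.012 -0.011] gap 0.12461398846858421 70.79063415527344
shift units [0.01  0.033 0.596]
turn units [-0.    -0.     0.005]
t 21.475 p [550.434 -87.962 196.964] yawy 76.04909963050396 tilt [-0. -0. -1.] F [ 0.504 -0.053 -1.208] M [-0.015 -0.02   0.028] gap 0.12142393692884944 70.7904589176178
shift units [0.009 0.028 0.599]
turn units [-0.    -0.     0.005]
t 21.525 p [550.482 -87.736 197.139] yawy 76.0567595845434 tilt [-0. -0. -1.] F [ 1.314  1.127 -0.56 ] M [0.033 0.028 0.08 ] gap 0.1257815656894173 70.79009771347046
shift units [0.009 0.023 0.603]
turn units [-0.    -0.     0.005]
```

```bash
python3 -m crank '[{"linear":[0,0.01,0.08],"angular":[0,0,0],"claw":0},{"linear":[0,0,0.08],"angular":[0,0,0],"claw":0},{"linear":[0,0,0.08],"angular":[0,0,0],"claw":0},{"linear":[0,0,0.06],"angular":[0,0,0],"claw":0},{"linear":[0,0,0.06],"angular":[0,0,0],"claw":0},{"linear":[0,0,0.04],"angular":[0,0,0],"claw":0},{"linear":[0,0,0],"angular":[0,0,0],"claw":0}]'
python3 - <<'E'
from h import *
go([550.3,-86.5,167],75.6)
E
```

```text
time: 22.4
position: [550.5, -86.6, 177.2]
tool_rot: [[-0.97, 0.241, -0.0], [0.241, 0.97, -0.0], [0.0, -0.0, -1.0]]
force: [-0.3, 0.2, -2.3]
finger_gap: 0.124
grasp_force: 70.8
t 22.4 p [550.509 -86.563 177.176] yawy 76.04502566687773 tilt [-0. -0. -1.] F [-0.286  0.173 -2.341] M [-0.032  0.006 -0.01 ] gap 0.12448685690654716 70.7887351512909
shift units [0.004 0.    0.204]
turn units [-0.    -0.     0.005]
```

Clean entry with no contact force. Down to the seat.

```bash
python3 -m crank '[{"linear":[0,0,0.05],"angular":[0,0,0],"claw":0},{"linear":[0,0,0.05],"angular":[0,0,0],"claw":0},{"linear":[0,0,0.05],"angular":[0,0,0],"claw":0},{"linear":[0,0,0.05],"angular":[0,0,0],"claw":0},{"linear":[0,0,0.03],"angular":[0,0,0],"claw":0},{"linear":[0,0,0.02],"angular":[0,0,0],"claw":0},{"linear":[0,0,0],"angular":[0,0,0],"claw":0}]'
python3 - <<'E'
from h import *
go([550.3,-86.5,167],75.6)
E
```

```text
time: 23.28
position: [552.4, -87.3, 170.9]
tool_rot: [[-0.97, 0.242, 0.005], [0.242, 0.97, -0.004], [-0.006, -0.003, -1.0]]
force: [-18.1, -1.3, 51.3]
finger_gap: 0.124
grasp_force: 79.0
t 23.275 p [552.383 -87.316 170.89 ] yawy 75.99376975235408 tilt [ 0.005 -0.004 -1.   ] F [-18.11   -1.307  51.301] M [-0.485  4.5   -0.084] gap 0.12394408366602118 78.96542429924011
shift units [0.045 0.006 0.078]
turn units [-0.002  0.004  0.004]
```

Stopped 4 mm high with 51 N. I'll ease off and compare with the earlier side picture.

```bash
python3 -m crank '[{"linear":[0,0,-0.1],"angular":[0,0,0],"claw":0},{"linear":[0,0,0],"angular":[0,0,0],"claw":0}]'
python3 - <<'E'
from h import *
s=r.snapshot("side");cv2.imwrite("pics/g_s.png",s["img"])
go([550.3,-86.5,167],75.6)
a=cv2.imread("pics/d_s.png").max(2);b=s["img"].max(2);e=cv2.imread("pics/e_s.png").max(2)
print("cols 290-314");
for y in range(198,236): print(y,b[y,290:314:2],e[y,290:314:2])
E
```

```text
time: 23.52
position: [551.5, -87.0, 171.4]
tool_rot: [[-0.97, 0.242, 0.003], [0.242, 0.97, -0.001], [-0.003, -0.001, -1.0]]
force: [-3.8, -1.3, 14.1]
finger_gap: 0.125
grasp_force: 73.4
t 23.575 p [551.477 -86.987 171.386] yawy 76.02204578195375 tilt [ 0.002 -0.001 -1.   ] F [-3.81  -1.113 15.159] M [-0.31   0.763 -0.039] gap 0.12345289528929544 73.38940858840942
shift units [0.025 0.004 0.088]
turn units [-0.     0.002  0.005]
cols 290-314
198 [198 200 202 169  31  19  30  28  18  51 173 190] [193 194 194 193 194 193 179 145  85  38  22  30]
199 [198 200 199 152  27  19  21  21  19  49 128 133] [193 194 196 193 191 182 145  85  37  20  17  21]
200 [199 191 187 122  20  19  22  22  17  35  62  55] [193 194 195 191 174 139  84  36  21  18  15  22]
201 [195 153 129  75  19  21  22  22  20  20  23  19] [192 193 192 172 130  75  37  22  18  15  11  24]
202 [189  97  55  33  30  27  23  22  26  22  14  17] [192 190 173 119  70  32  22  17  13  14  12  25]
203 [182  57  17  19  58  38  20  22  45  31  15  16] [190 171 120  55  31  21  17  14  13  11  13  26]
204 [179  44  16  18  75  43  
[... 2597 characters left out ...]
2  43  44  97 103 113 114] [200 177  58  33  54  86  77  54  39  66 162 197]
230 [154 118  69  39  34  34  33  40  71  91 113 115] [200 188  87  34  41  65  55  41  48 104 177 196]
231 [125 113  94  53  39  36  36  39  57  96 114 114] [200 187 110  52  38  43  42  45  66 157 192 195]
232 [116 115 109  86  60  47  47  54  75 109 115 114] [193 162 116  83  55  47  49  66 115 187 197 196]
233 [118 115 113 108  91  78  77  89 102 114 112 115] [165 129 115 105  87  83  98 122 169 196 197 197]
234 [116 116 116 116 111 104 103 110 112 116 114 116] [132 113 112 113 122 133 162 173 195 199 197 197]
235 [117 116 114 118 117 114 113 115 115 117 113 121] [117 112 113 129 164 178 194 195 198 200 198 198]
```

The spindle is bare at cols 298–302, rows 219–228, and the stem seems to be beside it, at cols ≥304: the key sits off-centre in the grip. Lift clear and measure.

```bash
python3 -m crank '[{"linear":[0,0,-0.3],"angular":[0,0,0],"claw":0},{"linear":[0,0,-0.5],"angular":[0,0,0],"claw":0},{"linear":[0,0,0],"angular":[0,0,0],"claw":0}]'
python3 - <<'E'
from h import *
s=r.snapshot("side");cv2.imwrite("pics/h_s.png",s["img"])
g=cv2.imread("pics/g_s.png");
z=lambda im,x,y,w,h:cv2.resize(im[y:y+h,x:x+w],(400,300),interpolation=2)
f=cv2.imread("pics/f_s.png");ft=cv2.imread("pics/f_t.png")
o=np.vstack([np.hstack([z(g,270,180,80,60),z(s["img"],270,160,80,60)]),np.hstack([z(f,220,110,120,90),z(ft,200,160,120,90)])])
cv2.imwrite("pics/h.png",np.clip(o*1.4,0,255).astype(np.uint8));go([550,-86,167],75.6)
E
```

```text
time: 23.95
position: [551.5, -86.4, 211.5]
tool_rot: [[-0.971, 0.241, 0.003], [0.241, 0.971, -0.0], [-0.003, 0.0, -1.0]]
force: [0.6, -0.4, -0.8]
finger_gap: 0.121
grasp_force: 71.1
t 24.0 p [550.897 -86.47  210.18 ] yawy 76.05144571991521 tilt [ 0.001 -0.    -1.   ] F [-0.046  0.449 -2.009] M [ 0.005  0.007 -0.018] gap 0.12461604099929789 71.12858891487122
shift units [0.021 0.005 0.864]
turn units [-0.     0.001  0.005]
```

View pics/h.png

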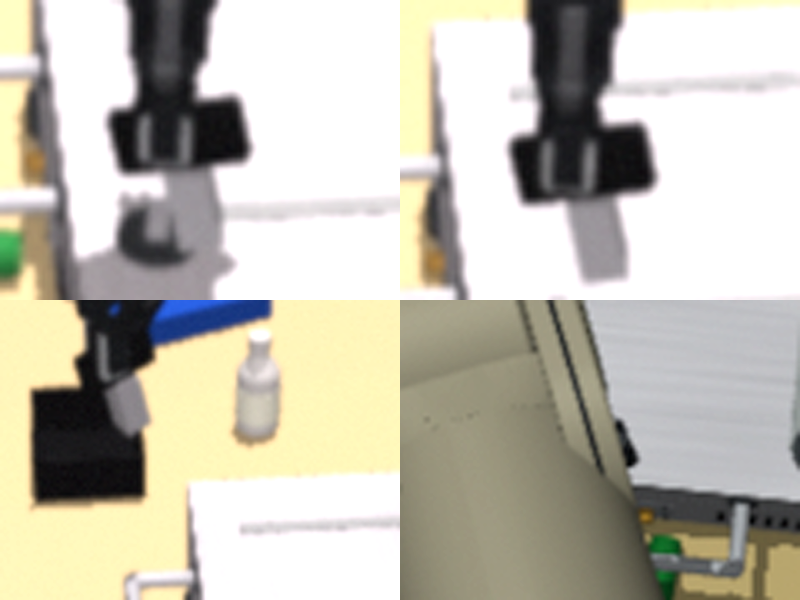

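The key hangs tilted about 10° in the pad plane and shifted about 6 mm along the wing (top-right crop: wing (513–655,160), stem end (605,270)). I'll turn the tool about its y to right the key, then measure it in that plane.

```bash
python3 -m crank '[{"linear":[0,0,-0.1],"angular":[0,0.055,0],"claw":0},{"linear":[0,0,0],"angular":[0,0.055,0],"claw":0},{"linear":[0,0,0],"angular":[0,0,0],"claw":0},{"linear":[0,0,0],"angular":[0,0,0],"claw":0}]' 100
cat > m.py <<'E'
from h import *
s=r.snapshot("side");st=r.read_state();p=np.array(st["position"]);R=np.array(st["tool_rot"])
print("tcp",p,"toolx",R[:,0],"z",R[:,2],st["time"])
n=R[:,1]*np.sign(R[1,1]); c=p-10*n           # front face plane of the stem, facing -y
e=np.array([n[1],-n[0],0]);e/=np.linalg.norm(e) # horizontal axis in the plane (about +x)
g=s["img"].max(2).astype(float)
def onpl(uv):
    o,d=ray(s,uv);q=o+d*((c-o)@n)/(d@n);return np.array([(q-p)@e,q[2]])
def edges(y,x0,x1):
    k=g[y,x0:x1];lo,hi=np.percentile(k[(k>70)],15),190
    t=(lo+hi)/2;ins=(k<t);i=np.nonzero(ins)[0]
    if len(i)<5:return None
    a,b=i[0],i[-1]
    if a==0 or b==len(k)-1:return None
    return x0+a-(t-k[a])/(k[a-1]-k[a]), x0+b+(t-k[b])/(k[b+1]-k[b]),np.diff(i).max()
E
python3 - <<'E'
from m import *
for y in range(184,220): print(y,g[y,286:322].astype(int))
E
```

```text
time: 24.5
position: [550.3, -86.2, 214.1]
tool_rot: [[-0.956, 0.241, -0.166], [0.237, 0.971, 0.041], [0.171, 0.0, -0.985]]
force: [0.2, 0.4, -1.2]
finger_gap: 0.114
grasp_force: 101.2
tcp [550.25  -86.213 214.512] toolx [-0.956  0.237  0.171] z [-0.166  0.041 -0.985] 24.55
184 [197 198 199 201 201 199 189 167 152 150 150 147 146 127  69  31  20  18
  20  21  21  22  22  20  20  18  18  20  47 110 171 189 190 192 199 202]
185 [198 197 198 199 201 197 176 122  88  84  83  81  81  71  55  40  24  19
  20  24  22  23  24  22  19  17  18  19  36  80 122 131 136 152 184 198]
186 [198 197 199 199 200 190 154  82  40  36  35  31  32  42  62  57  33  19
  21  20  22  21  22  23  23  19  18  17  21  35  52  55  62  94 155 193]
187 [196 198 199 199 199 184 130  57  24  23  21  18  23  46  75  76  45  24
  21  22  22  21  24  33  33  22  19  15  17  17  18  20  25  56 125 187]
188 [198 198 199 199 198 181 117  45  20  18  18  15  26  53  88  83  45  24
  22  21  20  23  36  56  49  27  17  17  15  18  16  17  19  43 114 183]
189 [198 199 200 199 198 180 115  44  17  14  12  17  30  63  87  78  
[... 3910 characters left out ...]
98 197 192 175 147 139
 138 138 137 137 135 134 154 191 204 202 201 202 204 204 202 199 199 202]
216 [201 202 201 200 198 198 199 199 199 199 200 199 198 198 195 187 178 177
 177 175 173 175 173 172 179 196 203 203 203 201 204 204 202 199 198 200]
217 [203 203 201 201 198 198 199 200 200 200 199 199 198 197 199 196 195 196
 198 194 193 194 195 195 197 200 202 204 202 201 203 203 203 200 198 201]
218 [203 203 201 201 199 198 201 200 201 200 199 199 199 198 195 193 194 197
 201 199 197 198 199 199 200 202 202 203 203 202 203 205 202 199 198 199]
219 [204 202 202 202 199 198 200 201 200 200 201 200 196 188 175 170 172 185
 198 200 197 196 197 199 197 198 200 200 200 198 198 199 198 197 193 195]
```

Run:
```python
from m import *
for u in(301.3,310.6):
  for y in(202,215.7): print(u,y,onpl((u+.4,y)))
a=onpl(((301.3+310.6)/2+.4,215.7));q=p+a[0]*e-10*n+10*n;print("key origin world",q[:2],a[1],"yaw e",np.degrees(np.arctan2(e[1],e[0])))
# spindle by same bias
print(plane(s,(301.115+.4,227.02),119))
```

```text
tcp [550.258 -86.374 214.82 ] toolx [-0.956  0.237  0.171] z [-0.166  0.041 -0.985] 24.6
301.3 202 [ -2.327 200.01 ]
301.3 215.7 [ -1.051 160.746]
310.6 202 [ 17.61  201.336]
310.6 215.7 [ 19.359 162.165]
key origin world [559.151 -88.58 ] 161.45592437263167 yaw e -13.931345100680234
[549.428 -87.803 119.   ]
```

```bash
python3 -m crank '[{"linear":[0,0,0],"angular":[0,0.024,0],"claw":0},{"linear":[0.143,-0.007,0.031],"angular":[0,0,0],"claw":0},{"linear":[-0.067,0,0.313],"angular":[0,0,0],"claw":0},{"linear":[0,0,0],"angular":[0,0,0],"claw":0},{"linear":[0,0,0],"angular":[0,0,0],"claw":0},{"linear":[0,0,0],"angular":[0,0,0],"claw":0}]'
python3 - <<'E'
from m import *
for y in range(200,226): print(y,g[y,290:316].astype(int))
E
```

```text
time: 25.35
position: [543.6, -85.1, 199.0]
tool_rot: [[-0.949, 0.241, -0.202], [0.236, 0.97, 0.05], [0.208, 0.0, -0.978]]
force: [-0.3, 0.2, -0.8]
finger_gap: 0.12
grasp_force: 101.1
tcp [543.583 -85.101 199.028] toolx [-0.949  0.236  0.208] z [-0.202  0.05  -0.978] 25.4
200 [28 14 11 18 51 89 89 53 29 24 22 22 26 40 66 68 36 15 13 13 13 12 12 14
 14 31]
201 [30 14 14 16 39 73 81 60 41 38 36 34 34 54 72 56 27 12 12 14 14 13 10 13
 14 32]
202 [51 22 18 19 27 46 59 54 49 58 61 54 51 62 67 40 18 16 13 12 13 12 15 13
 14 34]
203 [100  76  72  67  58  57  59  57  54  55  57  54  51  59  50  28  21  20
  22  21  18  19  19  18  21  46]
204 [164 153 153 146 131 126 124 112  88  70  61  58  59  59  50  43  50  63
  75  75  73  73  73  69  66  94]
205 [192 190 190 186 180 176 175 161 123  97  87  85  87  85  82  83  92 124
 150 157 157 157 156 150 144 160]
206 [198 199 196 197 197 197 195 179 140 112 106 105 106 104 105 105 119 155
 187 194 196 195 193 192 189 194]
207 [199 198 198 199 200 199 198 183 144 117 112 110 111 110 111 113 127 165
 194 201 203 203 201 202 202 203]
208 [198 198 199 
[... 1280 characters left out ...]

 197 198 198 200 200 202 201 199]
220 [202 201 200 201 200 199 187 160 119 103 110 112 110 108 109 113 132 159
 181 189 190 188 189 189 189 186]
221 [203 201 200 200 198 185 155 122  89  87 104 109 107 100  85  87 101 118
 149 169 174 174 174 173 172 171]
222 [203 202 201 198 187 153 103  71  58  75  99 107 106  94  65  55  65  81
 118 154 166 165 165 164 164 163]
223 [203 202 199 190 157 108  61  44  49  78 100 107 105  91  56  38  44  62
 101 148 161 164 165 165 167 168]
224 [204 201 195 167 115  68  41  38  49  78 102 109 106  91  52  35  39  53
  90 139 166 172 176 175 180 186]
225 [204 200 187 138  79  44  37  37  54  84 104 110 105  87  52  37  42  56
  80 129 177 189 191 191 195 200]
```

Stem centre col 301.8 sits over spindle centre 301.15 (about 301.8 expected, allowing for perspective). Straight down.

```bash
python3 -m crank '[{"linear":[-0.0166,0,0.0783],"angular":[0,0,0],"claw":0},{"linear":[-0.0166,0,0.0783],"angular":[0,0,0],"claw":0},{"linear":[-0.0166,0,0.0783],"angular":[0,0,0],"claw":0},{"linear":[-0.0124,0,0.0587],"angular":[0,0,0],"claw":0},{"linear":[0,0,0],"angular":[0,0,0],"claw":0},{"linear":[0,0,0],"angular":[0,0,0],"claw":0}]'
python3 - <<'E'
from h import *
go([543,-85,172],75.6)
E
```

```text
time: 26.15
position: [543.4, -84.7, 183.7]
tool_rot: [[-0.949, 0.241, -0.203], [0.235, 0.971, 0.051], [0.209, 0.0, -0.978]]
force: [0.6, 2.2, -2.9]
finger_gap: 0.116
grasp_force: 100.9
t 26.15 p [543.358 -84.734 183.677] yawy 76.06725440375818 tilt [-0.203  0.051 -0.978] F [ 0.559  2.158 -2.896] M [ 0.568 -0.495 -0.072] gap 0.11586398483082833 100.92105746269226
shift units [-0.043 -0.007  0.23 ]
turn units [-0.    -0.134  0.005]
```

```bash
python3 -m crank '[{"linear":[-0.0166,0.01,0.0783],"angular":[0,0,0],"claw":0},{"linear":[-0.0166,0,0.0783],"angular":[0,0,0],"claw":0},{"linear":[-0.0124,0,0.0587],"angular":[0,0,0],"claw":0},{"linear":[0,0,0],"angular":[0,0,0],"claw":0},{"linear":[0,0,0],"angular":[0,0,0],"claw":0}]'
python3 -m crank '[{"linear":[-0.006,0,0.03],"angular":[0,0,0],"claw":0},{"linear":[-0.006,0,0.03],"angular":[0,0,0],"claw":0},{"linear":[0,0,0],"angular":[0,0,0],"claw":0}]'
python3 - <<'E'
from m import *
go([543,-85,172],75.6)
for y in range(208,234): print(y,g[y,290:316].astype(int))
E
```

```text
time: 26.78
position: [543.5, -84.7, 172.7]
tool_rot: [[-0.949, 0.241, -0.203], [0.236, 0.97, 0.05], [0.209, -0.0, -0.978]]
force: [-0.3, 1.4, -0.2]
finger_gap: 0.119
grasp_force: 101.3
time: 27.15
position: [543.7, -84.6, 172.5]
tool_rot: [[-0.949, 0.241, -0.202], [0.236, 0.97, 0.049], [0.208, -0.001, -0.978]]
force: [-7.5, 1.4, 23.5]
finger_gap: 0.117
grasp_force: 104.5
tcp [543.726 -84.575 172.483] toolx [-0.949  0.236  0.208] z [-0.202  0.049 -0.978] 27.2
t 27.2 p [543.726 -84.575 172.483] yawy 76.04329059941136 tilt [-0.202  0.049 -0.978] F [-6.977  1.569 23.077] M [0.517 2.356 0.019] gap 0.11003271016645559 104.46518898010254
shift units [ 0.01  -0.012  0.012]
turn units [-0.001 -0.133  0.005]
208 [22 15 17 20 49 88 89 50 26 22 22 23 26 41 66 64 32 17 11 14 16 15 12 13
 20 57]
209 [21 13 15 22 54 87 83 45 23 23 19 21 29 50 73 55 25 14 11 13 14 13 15 12
 22 60]
210 [25 12 13 20 45 76 76 48 34 34 32 24 33 55 67 43 18 13 15 13 14 13 14 12
 23 72]
211 [44 21 18 21 34 53 60 52 52 53 49 38 43 56 54 29 16 17 12 13 16 15 12 13
 25 81]
212 [95 75 71 73 69 62 62 60 56 56 51 45 51 53 42 2
[... 1664 characters left out ...]

  54 117 185 202 203 204 207 207]
228 [192 194 172 100  45  39  55  86 104 107 107 108 107 109 108  96  66  43
  54 113 181 201 202 204 205 207]
229 [158 160 145  96  51  38  48  67  79  83  87  88  87  90  94  85  59  42
  54 103 160 189 198 201 205 206]
230 [127 126 120 100  70  46  41  48  50  54  56  57  59  60  64  60  49  49
  68 102 132 157 172 190 195 200]
231 [118 117 114 109  94  72  51  45  41  40  41  41  41  42  44  47  52  71
  92 108 118 126 135 155 163 174]
232 [119 119 118 117 109 100  88  71  57  51  48  48  48  49  54  61  76  98
 108 113 116 117 118 125 126 139]
233 [135 131 120 116 117 115 110  99  92  82  78  79  79  83  89  95 102 111
 116 115 115 115 116 117 118 119]
```

The key is upright and seated: stem bottom row 229.3, on the seat, 23 N. I'll relax the push and nudge gently anticlockwise about the spindle axis to make sure the latch is at its stop.

```bash
python3 -m crank '[{"linear":[0.008,0,-0.04],"angular":[0,0,0],"claw":0},{"linear":[0,-0.0147,0],"angular":[0.0139,0,-0.0654],"claw":0},{"linear":[0,0,0],"angular":[0,0,0],"claw":0}]'
cat > a.py <<'E'
from h import *
M=[];F=[]
for k in range(5): r.snapshot("top");s=r.read_state();M.append(s["wrist_torque"]);F.append(s["force"])
print(np.mean(M,0),np.mean(F,0));go([543,-85,172])
E
python3 a.py
python3 -m crank '[{"linear":[0,-0.01,0],"angular":[0.0093,0,-0.0436],"claw":0},{"linear":[0,0,0],"angular":[0,0,0],"claw":0}]'
python3 a.py
```

```text
time: 27.58
position: [543.3, -84.9, 172.6]
tool_rot: [[-0.969, 0.136, -0.207], [0.133, 0.991, 0.028], [0.209, 0.0, -0.978]]
force: [-3.8, 3.4, 8.5]
finger_gap: 0.114
grasp_force: 102.4
[ 0.758  0.787 -0.058] [-2.836  2.699  8.429]
t 27.825 p [543.266 -84.919 172.61 ] yawy 82.08472162024204 tilt [-0.207  0.029 -0.978] F [-3.327  2.597  8.066] M [ 0.753  0.768 -0.036] gap 0.1157055301548332 102.3960828781128
shift units [ 0.002 -0.002  0.013]
time: 28.08
position: [543.1, -85.3, 172.6]
tool_rot: [[-0.976, 0.067, -0.209], [0.065, 0.998, 0.014], [0.209, 0.0, -0.978]]
force: [-3.3, 3.1, 9.4]
finger_gap: 0.112
grasp_force: 102.4
[ 0.874  0.999 -0.16 ] [-3.552  2.757  8.529]
t 28.325 p [543.097 -85.332 172.627] yawy 86.09428272635881 tilt [-0.209  0.015 -0.978] F [-3.976  2.499  8.755] M [ 0.87   1.007 -0.123] gap 0.1139914096727702 102.42762923240662
shift units [-0.     0.006  0.013]
```

Torque rises past the latch friction at 86°, so it is at the stop, as before. Back off within the play, release and rise.

```bash
python3 -m crank '[{"linear":[0,0.012,-0.01],"angular":[-0.0116,0,0.0545],"claw":0},{"linear":[0,0,0],"angular":[0,0,0],"claw":0},{"linear":[0,0,0],"angular":[0,0,0],"claw":0.5},{"linear":[0,0,0],"angular":[0,0,0],"claw":0.5},{"linear":[0,0,0],"angular":[0,0,0],"claw":0.5},{"linear":[0,0,0],"angular":[0,0,0],"claw":0.5},{"linear":[0.084,0,-0.39],"angular":[0,0,0],"claw":0.5},{"linear":[0.18,0,-0.86],"angular":[0,0,0],"claw":0.5},{"linear":[0.18,0,-0.86],"angular":[0,0,0],"claw":0.5},{"linear":[0,0,0],"angular":[0,-0.1,0],"claw":0.5},{"linear":[0,0,0],"angular":[0,-0.034,0],"claw":0.5}]'
python3 - <<'E'
from h import *
go([471.8,19.5,270],-4.65)
E
```

```text
time: 29.7
position: [543.9, -84.6, 282.5]
tool_rot: [[-0.988, 0.154, 0.006], [0.154, 0.988, -0.002], [-0.006, -0.001, -1.0]]
force: [0.7, -0.8, -0.0]
finger_gap: 0.504
grasp_force: 0.0
t 29.7 p [543.912 -84.602 282.53 ] yawy 81.11778638430373 tilt [ 0.006 -0.002 -1.   ] F [ 0.663 -0.751 -0.015] M [ 0.044  0.011 -0.024] gap 0.5043380087408389 0.0
shift units [1.748 1.835 0.238]
turn units [0.002 0.004 0.953]
```

```bash
python3 -m crank '[{"linear":[0.58,0.61,0],"angular":[0,0,0],"claw":0.4},{"linear":[0.58,0.61,0],"angular":[0,0,0],"claw":0.4},{"linear":[0.58,0.61,0],"angular":[0,0,0],"claw":0.4},{"linear":[0,0,0],"angular":[0,0,0.11],"claw":0.4},{"linear":[0,0,0],"angular":[0,0,0.11],"claw":0.4},{"linear":[0,0,0],"angular":[0,0,0.11],"claw":0.4},{"linear":[0,0,0],"angular":[0,0,0.11],"claw":0.4},{"linear":[0,0,0],"angular":[0,0,0.11],"claw":0.4},{"linear":[0,0,0],"angular":[0,0,0.11],"claw":0.4},{"linear":[0,0,0],"angular":[0,0,0.11],"claw":0.4},{"linear":[0,0,0],"angular":[0,0,0.11],"claw":0.4},{"linear":[0,0,0],"angular":[0,0,0.075],"claw":0.4}]'
python3 - <<'E'
from h import *
s=r.snapshot("side");t=r.snapshot("top");cv2.imwrite("pics/i_s.png",s["img"]);cv2.imwrite("pics/i_t.png",t["img"])
go([471.8,19.5,78.5],-4.65)
# key check: wing and stem in side view, wing yaw from top
g=s["img"].max(2)
for y in range(196,233,2): print(y,g[y,286:318:1])
m=[p for p in blob(t,(312,175,345,212),dark(25))[2]]
w=np.array([plane(t,p,195)[:2] for p in m]);v=np.linalg.eigh(np.cov(w.T))[1][:,1];print(len(m),"wing",w.mean(0),np.degrees(np.arctan2(v[1],v[0])))
E
```

```text
time: 31.2
position: [472.1, 19.1, 281.4]
tool_rot: [[0.089, 0.996, 0.001], [0.996, -0.089, -0.001], [-0.001, 0.001, -1.0]]
force: [-0.1, -0.2, 0.6]
finger_gap: 0.401
grasp_force: 0.0
t 31.3 p [472.118  19.06  281.265] yawy -4.927458596588794 tilt [ 0.001 -0.001 -1.   ] F [-0.206  0.223 -0.111] M [ 0.018 -0.009  0.018] gap 0.40193880258051207 0.0
shift units [ 0.01  -0.012  4.055]
turn units [ 0.001  0.    -0.003]
196 [194 194 195 195 195 196 197 199 196 195 195 196 196 197 196 194 193 194
 196 198 199 199 199 198 197 199 200 199 199 200 200 200]
198 [196 196 193 194 190 190 191 191 192 189 189 190 190 189 190 188 188 188
 190 190 193 193 193 190 189 187 190 192 193 194 198 199]
200 [196 194 183 146 113 102 102 103 103 102 101 102 102 102 102 103 101 101
 104 104 104 104 104  99  86  83  84  89 106 134 180 198]
202 [195 193 170  86  29  26  25  26  25  27  25  24  26  27  25  27  27  26
  24  27  24  26  25  23  27  26  25  23  30  64 132 186]
204 [195 192 164  79  20  15  14  14  15  18  15  15  15  14  13  12  16  13
  15  14  14  15  14  16  16  14  15  14  22  59 130 183]
206 [19
[... 1228 characters left out ...]
 199 198 190 164 115  77  67  83 104 109 108 110 108 110
 110 105  90  81 101 137 162 170 171 172 175 182 180 180]
226 [201 203 202 202 200 197 176 114  67  50  54  82 104 110 109 108 109 109
 109 103  82  66  74 119 179 195 196 196 199 201 201 199]
228 [201 198 195 194 193 189 166 100  51  38  47  78  99 105 104 103 103 102
 103  91  65  46  57 111 172 188 191 198 199 201 200 200]
230 [182 145 127 125 125 123 116  98  67  44  40  47  55  54  54  55  51  50
  50  46  41  46  66  96 118 123 144 182 198 201 201 200]
232 [143 126 117 115 115 115 113 111 106  95  85  69  58  48  46  48  49  49
  51  59  73  94 107 111 111 116 135 175 195 200 202 202]
145 wing [544.302 -86.124] 174.11771208605285
```

The key is upright and level: stem cols 296.7–306.3 are centred on the seat and the bottom is at row 229.5. Now down onto the handle.

```bash
python3 -m crank '[{"linear":[0,-0.01,0.8],"angular":[0,0,0],"claw":0.4},{"linear":[0,0,0.9],"angular":[0,0,0],"claw":0.4},{"linear":[0,0,0.9],"angular":[0,0,0],"claw":0.4},{"linear":[0,0,0.6],"angular":[0,0,0],"claw":0.4},{"linear":[0,0,0.4],"angular":[0,0,0],"claw":0.4},{"linear":[0,0,0.4],"angular":[0,0,0],"claw":0.4},{"linear":[0,0,0],"angular":[0,0,0],"claw":0.4},{"linear":[0,0,0],"angular":[0,0,0],"claw":0.4}]'
python3 - <<'E'
from h import *
go([471.5,19,78.5],-4.65)
E
```

```text
time: 32.3
position: [472.1, 18.8, 81.2]
tool_rot: [[0.084, 0.996, 0.001], [0.996, -0.084, -0.0], [-0.0, 0.001, -1.0]]
force: [0.2, -0.0, 0.9]
finger_gap: 0.4
grasp_force: 0.0
t 32.3 p [472.145  18.788  81.166] yawy -4.806945816028614 tilt [ 0.001 -0.    -1.   ] F [ 0.181 -0.044  0.884] M [-0.029  0.023  0.009] gap 0.39958766223034586 0.0
shift units [ 0.003 -0.013  0.053]
turn units [ 0.001  0.    -0.002]
```

```bash
python3 -m crank '[{"linear":[0,0,0.05],"angular":[0,0,0],"claw":0.4},{"linear":[0,0,0],"angular":[0,0,0],"claw":0.4},{"linear":[0,0,0],"angular":[0,0,0],"claw":0},{"linear":[0,0,0],"angular":[0,0,0],"claw":0},{"linear":[0,0,0],"angular":[0,0,0],"claw":0},{"linear":[0,0,0],"angular":[0,0,0],"claw":0}]' 60
python3 - <<'E'
from h import *
go([471.5,19,78.5],-4.65)
# arc plan: bar relative to hinge, keep tool vertical; tool x ~ -? give steps per 0.1 rad
a0=np.arctan2(17.5,256);L=np.hypot(256,17.5)
prev=None
for k in range(0,11):
    th=.1*k;b=np.array([-L*np.cos(a0+th),L*np.sin(a0+th)])
    if prev is not None: d=b-prev;print(round(th,1),"tool y %.3f z %.3f"%(d[0]/50,-d[1]/50),"rise",b[1]-17.5,"fwd",b[0]+256)
    prev=b
E
```

```text
time: 33.05
position: [470.6, 18.7, 77.8]
tool_rot: [[0.085, 0.996, -0.002], [0.996, -0.085, -0.001], [-0.001, -0.002, -1.0]]
force: [-6.5, -0.5, 9.5]
finger_gap: 0.122
grasp_force: 58.5
t 33.05 p [470.601  18.667  77.807] yawy -4.879282402521663 tilt [-0.002 -0.001 -1.   ] F [-6.515 -0.491  9.508] M [-0.059  1.572  0.03 ] gap 0.12246169655874854 58.54276478290558
shift units [ 0.008  0.017 -0.014]
turn units [-0.001  0.001 -0.003]
0.1 tool y 0.061 z -0.509 rise 25.46992755395346 fwd 3.0260184801448986
0.2 tool y 0.111 z -0.501 rise 50.51051379575739 fwd 8.579669361555716
0.3 tool y 0.161 z -0.487 rise 74.87156146500104 fwd 16.605462400418304
0.4 tool y 0.208 z -0.469 rise 98.30966302606502 fwd 27.0232065256628
0.5 tool y 0.254 z -0.446 rise 120.5906327157575 fwd 39.72881108163813
0.6 tool y 0.297 z -0.418 rise 141.49184645004843 fwd 54.59532586753548
0.7 tool y 0.338 z -0.386 rise 160.80446621032746 fwd 71.47420958183056
0.8 tool y 0.374 z -0.351 rise 178.33552668385323 fwd 90.19681399786731
0.9 tool y 0.408 z -0.311 rise 193.90986330937238 fwd 110.57606904119086
1.0 tool y 0.437 z -0.269 rise 207.37186246351396 fwd 132.4083519318944
```

Bar gripped. I'll raise it a little and check that the latch is free.

```bash
python3 -m crank '[{"linear":[0,0.015,-0.15],"angular":[0,0,0],"claw":0},{"linear":[0,0.022,-0.18],"angular":[0,0,0],"claw":0},{"linear":[0,0.024,-0.18],"angular":[0,0,0],"claw":0},{"linear":[0,0,0],"angular":[0,0,0],"claw":0},{"linear":[0,0,0],"angular":[0,0,0],"claw":0}]'
python3 - <<'E'
from h import *
go([471,18.8,78],-4.65)
E
```

```text
time: 33.67
position: [473.5, 18.4, 103.1]
tool_rot: [[0.085, 0.996, -0.002], [0.996, -0.085, -0.0], [-0.001, -0.002, -1.0]]
force: [-7.0, 0.9, -4.4]
finger_gap: 0.117
grasp_force: 59.1
t 33.675 p [473.464  18.408 103.116] yawy -4.879695288694283 tilt [-0.002 -0.    -1.   ] F [-7.046  0.922 -4.391] M [0.179 1.539 0.017] gap 0.11739651624435062 59.060112833976746
shift units [ 0.004 -0.049  0.502]
turn units [-0.001  0.    -0.003]
```

The latch is free (25 mm rise, lid weight about 4.4 N). Continue along the arc to 0.5.

```bash
python3 -m crank '[{"linear":[0,0.017,-0.167],"angular":[0,0,0],"claw":0},{"linear":[0,0.037,-0.167],"angular":[0,0,0],"claw":0},{"linear":[0,0.042,-0.167],"angular":[0,0,0],"claw":0},{"linear":[0,0.048,-0.162],"angular":[0,0,0],"claw":0},{"linear":[0,0.053,-0.162],"angular":[0,0,0],"claw":0},{"linear":[0,0.059,-0.162],"angular":[0,0,0],"claw":0},{"linear":[0,0.064,-0.157],"angular":[0,0,0],"claw":0},{"linear":[0,0.069,-0.156],"angular":[0,0,0],"claw":0},{"linear":[0,0.075,-0.156],"angular":[0,0,0],"claw":0},{"linear":[0,0.08,-0.15],"angular":[0,0,0],"claw":0},{"linear":[0,0.085,-0.149],"angular":[0,0,0],"claw":0},{"linear":[0,0.089,-0.147],"angular":[0,0,0],"claw":0}]'
python3 - <<'E'
from h import *
go([471,18.8,78],-4.65)
p=r.read_state()["position"];X=np.array([np.cos(np.radians(-4.65)),np.sin(np.radians(-4.65))])
b=np.array([(p[:2]-np.array([726.96,-1.28]))@X,p[2]+19-80]);print("radius",np.linalg.norm(b),"theta",np.arctan2(b[1],-b[0])-np.arctan2(17.5,256))
E
```

```text
time: 35.17
position: [509.0, 15.4, 199.2]
tool_rot: [[0.085, 0.996, -0.003], [0.996, -0.085, -0.001], [-0.001, -0.003, -1.0]]
force: [-15.8, 0.2, 5.3]
finger_gap: 0.118
grasp_force: 58.9
t 35.175 p [508.998  15.383 199.236] yawy -4.876783394038199 tilt [-0.003 -0.001 -1.   ] F [-15.798   0.187   5.31 ] M [ 0.067  3.436 -0.007] gap 0.11836002970939788 58.94346356391907
shift units [ 0.006 -0.755  2.427]
turn units [-0.002  0.001 -0.003]
radius 258.6366592697368 theta 0.4956378962584461
```

The lid pushes outward along its radius, so my arc is a bit tight. Correct 2 mm outward and continue to 0.7.

```bash
cat > th.py <<'E'
from h import *
F=[];P=[]
for k in range(3): r.snapshot("side");s=r.read_state();F.append(s["force"]);P.append(s["position"])
p=np.mean(P,0);f=np.mean(F,0);X=np.array([np.cos(np.radians(-4.65)),np.sin(np.radians(-4.65))])
b=np.array([(p[:2]-np.array([726.96,-1.28]))@X,p[2]+19-80]);ph=np.arctan2(b[1],-b[0])
rad=np.array([-np.cos(ph),np.sin(ph)]);tan=np.array([np.sin(ph),np.cos(ph)]);f2=np.array([f[:2]@X,f[2]])
print("t",s["time"],"p",p,"theta",ph-np.arctan2(17.5,256),"radius",np.linalg.norm(b),"Frad %.2f Ftan(open+) %.2f"%(f2@rad,f2@tan),"F",f,"grip",s["grasp_force"])
E
python3 -m crank '[{"linear":[0,-0.034,-0.021],"angular":[0,0,0],"claw":0},{"linear":[0,0,0],"angular":[0,0,0],"claw":0}]'; python3 th.py
python3 -m crank '[{"linear":[0,0.094,-0.142],"angular":[0,0,0],"claw":0},{"linear":[0,0.099,-0.139],"angular":[0,0,0],"claw":0},{"linear":[0,0.104,-0.137],"angular":[0,0,0],"claw":0},{"linear":[0,0.108,-0.132],"angular":[0,0,0],"claw":0},{"linear":[0,0.113,-0.129],"angular":[0,0,0],"claw":0},{"linear":[0,0.117,-0.125],"angular":[0,0,0],"claw":0},{"linear":[0,0,0],"angular":[0,0,0],"claw":0},{"linear":[0,0,0],"angular":[0,0,0],"claw":0}]'; python3 th.py
```

```text
time: 35.42
position: [509.6, 15.4, 200.3]
tool_rot: [[0.085, 0.996, 0.003], [0.996, -0.085, -0.0], [0.0, 0.003, -1.0]]
force: [-0.1, 1.1, -2.7]
finger_gap: 0.115
grasp_force: 58.9
t 35.575 p [509.252  15.422 199.813] theta 0.49803907287875226 radius 258.73547867795355 Frad -2.31 Ftan(open+) -1.88 F [ 0.923 -0.234 -2.821] grip 58.797860741615295
time: 36.58
position: [539.9, 12.8, 240.4]
tool_rot: [[0.085, 0.996, -0.001], [0.996, -0.085, -0.0], [-0.001, -0.001, -1.0]]
force: [-8.1, -0.7, 6.3]
finger_gap: 0.116
grasp_force: 59.3
t 36.725 p [539.849  12.82  240.334] theta 0.6945179936719151 radius 259.554962567717 Frad 11.46 Ftan(open+) -1.43 F [-9.304  0.026  6.884] grip 59.33484435081482
```

Tangential load matches the stated curve (1.9 N at 0.5). Continue past balance to about 0.95.

```bash
python3 -m crank '[{"linear":[0,0.1,-0.136],"angular":[0,0,0],"claw":0},{"linear":[0,0.122,-0.122],"angular":[0,0,0],"claw":0},{"linear":[0,0.126,-0.119],"angular":[0,0,0],"claw":0},{"linear":[0,0.129,-0.114],"angular":[0,0,0],"claw":0},{"linear":[0,0.133,-0.11],"angular":[0,0,0],"claw":0},{"linear":[0,0.136,-0.106],"angular":[0,0,0],"claw":0},{"linear":[0,0.139,-0.101],"angular":[0,0,0],"claw":0},{"linear":[0,0.142,-0.097],"angular":[0,0,0],"claw":0},{"linear":[0,0,0],"angular":[0,0,0],"claw":0},{"linear":[0,0,0],"angular":[0,0,0],"claw":0}]'; python3 th.py
```

```text
time: 37.98
position: [592.1, 8.4, 284.6]
tool_rot: [[0.085, 0.996, 0.001], [0.996, -0.085, 0.0], [0.0, 0.001, -1.0]]
force: [7.1, 1.2, -7.2]
finger_gap: 0.112
grasp_force: 59.1
t 38.125 p [592.046   8.416 284.572] theta 0.9584712116221772 radius 261.30224842546767 Frad -10.10 Ftan(open+) 0.81 F [ 6.055  1.434 -8.224] grip 59.10368621349335
```

Past balance: θ ≈ 0.95, and the struts now push open. Ease back slowly.

```bash
python3 -m crank '[{"linear":[0,0.007,0.01],"angular":[0,0,0],"claw":0},{"linear":[0,-0.063,0.06],"angular":[0,0,0],"claw":0},{"linear":[0,-0.069,0.051],"angular":[0,0,0],"claw":0},{"linear":[0,-0.136,0.106],"angular":[0,0,0],"claw":0},{"linear":[0,-0.133,0.11],"angular":[0,0,0],"claw":0},{"linear":[0,-0.129,0.114],"angular":[0,0,0],"claw":0},{"linear":[0,-0.126,0.119],"angular":[0,0,0],"claw":0},{"linear":[0,-0.061,0.061],"angular":[0,0,0],"claw":0},{"linear":[0,0,0],"angular":[0,0,0],"claw":0},{"linear":[0,0,0],"angular":[0,0,0],"claw":0}]'; python3 th.py
python3 - <<'E'
from h import *
from scipy.optimize import least_squares
X=np.array([np.cos(np.radians(-4.65)),np.sin(np.radians(-4.65))])
P=np.array([[470.6,18.7,77.8],[473.46,18.4,103.1],[509.25,15.4,199.8],[539.85,12.8,240.3],[592.05,8.4,284.57]])
q=np.c_[(P[:,:2]-[726.96,-1.28])@X,P[:,2]+19-80]
f=least_squares(lambda v:np.hypot(q[:,0]-v[0],q[:,1]-v[1])-256.6,[0,0]);print(f.x,f.fun)
print(np.arctan2(q[:,1]-f.x[1],-(q[:,0]-f.x[0]))-np.arctan2(17.5,256))
E
```

```text
time: 39.38
position: [554.4, 11.6, 255.4]
tool_rot: [[0.085, 0.996, -0.002], [0.996, -0.085, -0.002], [-0.002, -0.002, -1.0]]
force: [-18.0, -0.6, 21.6]
finger_gap: 0.115
grasp_force: 63.3
t 39.525 p [554.469  11.603 255.426] theta 0.7754864556558505 radius 260.22917889394523 Frad 27.84 Ftan(open+) 0.46 F [-18.282  -0.798  21.105] grip 63.29661011695862
[-0.405  4.465] [ 0.428  0.031 -0.584 -0.431  0.675]
[-0.02   0.079  0.484  0.683  0.951]
```

```bash
python3 -m crank '[{"linear":[0,-0.02,-0.022],"angular":[0,0,0],"claw":0},{"linear":[0,-0.02,-0.022],"angular":[0,0,0],"claw":0},{"linear":[0,-0.082,0.076],"angular":[0,0,0],"claw":0},{"linear":[0,-0.08,0.078],"angular":[0,0,0],"claw":0},{"linear":[0,-0.079,0.08],"angular":[0,0,0],"claw":0},{"linear":[0,-0.04,0.041],"angular":[0,0,0],"claw":0},{"linear":[0,0,0],"angular":[0,0,0],"claw":0},{"linear":[0,0,0],"angular":[0,0,0],"claw":0},{"linear":[0,0,0],"angular":[0,0,0],"claw":0}]'; python3 th.py
```

```text
time: 40.65
position: [539.7, 12.9, 241.7]
tool_rot: [[0.085, 0.996, -0.001], [0.996, -0.085, -0.0], [-0.0, -0.001, -1.0]]
force: [-4.8, 1.3, 5.6]
finger_gap: 0.112
grasp_force: 60.9
t 40.8 p [539.733  12.908 241.68 ] theta 0.6979289259552982 radius 260.575042211951 Frad 7.85 Ftan(open+) -0.26 F [-5.728  1.539  5.252] grip 60.860642194747925
```

```bash
python3 -m crank '[{"linear":[0,-0.023,0.012],"angular":[0,0,0],"claw":0},{"linear":[0,-0.023,0.012],"angular":[0,0,0],"claw":0},{"linear":[0,0,0],"angular":[0,0,0],"claw":0},{"linear":[0,0,0],"angular":[0,0,0],"claw":0},{"linear":[0,0,0],"angular":[0,0,0],"claw":0},{"linear":[0,0,0],"angular":[0,0,0],"claw":0},{"linear":[0,0,0],"angular":[0,0,0],"claw":0},{"linear":[0,0,0],"angular":[0,0,0],"claw":0}]'; python3 th.py; python3 th.py
python3 - <<'E'
from h import *
s=r.snapshot("side");T=np.linalg.inv(np.array(s["cam_to_world"]));K=np.array(s["intrinsics"])
y=np.radians(-4.65);X=np.array([np.cos(y),np.sin(y),0]);Y=np.array([-X[1],X[0],0]);H=np.array([726.96,-1.28,82.])
th=.69
for lx,lz in((-168,39),(-168,98),(-168,115)):
    a=np.array([lx*np.cos(th)+lz*np.sin(th),-lx*np.sin(th)+lz*np.cos(th)])
    P=H+X*a[0]-100*Y+[0,0,a[1]];q=K@(T@np.r_[P,1])[:3];u,v=(q[:2]/q[2]).round().astype(int)
    print((lx,lz),P,u,v,s["img"].max(2)[v-4:v+5:2,u-8:u+9:2])
print(np.abs(r.read_state()["joint_vel"]).max())
E
```

```text
time: 41.8
position: [538.2, 13.0, 240.2]
tool_rot: [[0.085, 0.996, 0.001], [0.996, -0.085, 0.0], [0.001, 0.001, -1.0]]
force: [4.8, 2.2, -3.7]
finger_gap: 0.115
grasp_force: 60.0
t 41.95 p [538.227  13.005 240.185] theta 0.6897825000508548 radius 260.6342983410777 Frad -5.08 Ftan(open+) 0.49 F [ 4.269  2.796 -3.132] grip 59.98452544212341
t 42.1 p [538.229  13.027 240.194] theta 0.689805157128254 radius 260.6402562123109 Frad -5.54 Ftan(open+) 0.70 F [ 4.761  3.032 -3.299] grip 59.98455047607422
(-168, 39) [614.454 -92.459 219.017] 333 191 [[ 67  76 145 153 142 125 121 119 120]
 [ 59  72 141 139 122 118 119 120 121]
 [ 87  62 109 121 122 119 119 121 149]
 [151  68  61  96 119 121 121 138 176]
 [181 140  59  58  92 107 105 146 157]]
(-168, 98) [651.886 -95.504 264.52 ] 352 173 [[ 11  12  13  16  15  16  48 136 178]
 [ 14  15  13  14  13  17  17  46 128]
 [ 15  12  16  14  13  13  15  16  39]
 [ 15  14  15  16  13  17  13  14  14]
 [ 27  12  13  15  12  15  13  14  13]]
(-168, 115) [662.671 -96.381 277.632] 358 168 [[ 39 119 172 179 179 196 217 216 217]
 [ 16  31 100 168 179 185 212 216 217]
 [ 14  15  23  87 165 180 206 216 217]
 [ 16  13  14  25  88 162 196 215 216]
 [ 15  15  14  13  23  77 165 209 216]]
0.0014455492963521292
```

```bash
python3 -c "
from cell import r
print(r.close_job())"
```

```text
the job is handed in; nothing more can be done
None
```

I handed the job in at about 42 s. The latch is turned to its stop with the key left home on the spindle, though the key skipped once and had to be refitted. The lid was raised to about 0.95 rad and is now held still by its handle at about 0.69 rad, just below the 0.75 balance point. That angle comes from the arm's position and the camera; force readings there were too noisy to confirm the lid's weight in the grip.

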